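# Set the probe carriage over the loaded nest and pin it

### The job

One of the two nests of the test fixture holds a valve block, the other only a flat blanking cover. Slide the probe carriage along its rail by its top knob, fully to the end where the probe stands over the valve block, then take the headed pin from its rest and push it through the slanting fork and carriage lug at that end until its head sits fully home on the fork, and let go. Leave the valve block and the cover in their nests and do not disturb the gauge, ball valve or wrench lying on the bench.

Things in the scene. Friction and masses are not known exactly. Their poses are not given: they have to be found in the camera images.
- fixture: Steel base plate 220 (x) by 270 (y) by 12 mm, fixed on the bench, yaw within 0.25 rad. Origin on the bench under the rail's middle; x away from the robot, rail along y. Two square nests at x = +85, y = +70 and -70 mm: trays 58 mm outside, 48 mm inside, floor 17 mm and rim 20 mm above the bench. Two forks on the robot's side at x = -50, y = +70 and -70 mm.
- fork_left (a point): Seat of the fork at the +y end: bore centre on the outer face of its upper plate, 68 mm above the bench. A fork is two parallel 8 mm plates 36 mm square, 12 mm apart, with a common 15 mm bore (chamfered) whose axis leans 35 deg from vertical towards the fixture's -x (the robot). An end wall on the outer y side is level with the upper plate.
- fork_right (a point): The same seat point of the identical fork at the -y end. With the carriage at a fork its top plate juts out to within 11 mm of straight above the seat, so a vertical gripper does not fit at the bore: come in tilted along the bore axis.
- carriage (a joint): Probe carriage's position on the rail, m, positive to fixture +y; stops at -0.070 and +0.070, where its lug's bore lines up with a fork's. Friction 2.5 N; stays where left. Column 34 by 50 mm with a top plate 60 mm wide (y), from fixture x = -45 to +25 mm, 145 to 165 mm above the bench. A micrometer sticks out to +y, to 69 mm from the middle, 105 mm high.
- knob (a point): Middle of the black upright knob on top of the carriage (22 mm across, 30 mm tall, from 179 to 209 mm above the bench), at fixture x = 0, y = joint value. Moves with the carriage.
- probe_tip (a point): Lower end of the probe, 8 mm across, 76 mm above the bench, at fixture x = +85 mm, y = joint value; carried by a black arm on the carriage's far side, top at 180 mm. Passes 11 mm above the valve block.
- lug (a point): Slanting aluminium tongue on the carriage's robot side, 8 mm thick, 30 mm wide, 15 mm bore; slides in between the fork plates. Origin: bore centre on its upper face, at fixture x = -50, z = 60 mm, y = joint value. Its z is the bore axis, up and towards the robot, 35 deg from vertical; y as the fixture's. The fork's seat is at z = +10 mm: a pin fully home has its origin at (0, 0, 10 mm) here.
- pin: Steel headed pin. Origin on its axis at the underside of the head; z points along the axis to the grip end. Shank 12 mm across, 36 mm long below the origin, its last 9 mm tapering to 6 mm; head disc 24 mm across, 4 mm thick; above it a round grip 16 mm across from z = 4 to 38 mm. 90 g.
- pin_rest: Black block 56 by 56 by 45 mm, fixed to the bench on either side of the fixture, with an upright hole in which the pin stands at the start, head on the block's top. Origin: centre of its underside.
- valve_block: Aluminium block 44 by 44 by 36 mm with a brass port 24 mm across and 12 mm high on top, lying loose in one nest. Origin: centre of its underside.
- blank_cover: Flat aluminium plate 44 by 44 by 6 mm with two small screw heads, lying loose in the other nest. Origin: centre of its underside.
- gauge: Bystander: round dial gauge lying face up, 68 mm across, 26 mm thick, with a brass stem. Origin: centre of its underside.
- ball_valve: Bystander: small brass ball valve 70 mm long with a flat blue handle, 40 mm tall. Origin: centre of its underside.
- wrench: Bystander: steel wrench 150 mm long lying flat. Origin: its middle, on the bench.

How it is judged:
On the way:
1. the carriage stands at the end where its probe is over the valve block (horizontal distance between probe_tip and valve_block below 0.012 m), for 0.2 s.
At the end, for the whole second after the job is handed in: Carriage within 4 mm of its stop and probe within 12 mm of the valve block's centre; pin released, at rest, within 4 mm and 0.12 rad of the lug's bore, head within 2.5 mm of its seat; block and cover within 12 mm, gauge, ball valve and wrench within 30 mm of their starts (horizontal distance between probe_tip and valve_block below 0.012 m and z of pin in the frame of lug between 0.006 and 0.0125 m and x of pin in the frame of lug between -0.004 and 0.004 m and y of pin in the frame of lug between -0.004 and 0.004 m and angle between the z axis of pin and the z axis of lug, either way round below 0.12 rad and distance of each of gauge, ball_valve, wrench from where it was at the start of the episode below 0.03 m and distance of each of valve_block, blank_cover from where it was at the start of the episode below 0.012 m and linear speed of pin below 0.02 m/s and (value of joint carriage above 0.066 m or value of joint carriage below -0.066 m)); the robot touches nothing.
It fails at once if the gauge, ball valve or wrench is pushed more than 30 mm (not (distance of each of gauge, ball_valve, wrench from where it was at the start of the episode below 0.03 m)).
It fails at once if the valve block or the cover is moved more than 12 mm (not (distance of each of valve_block, blank_cover from where it was at the start of the episode below 0.012 m)).
It also fails if it takes over 51 s, if anything falls off the work surface, if the arm or the gripper's body presses on something with over 40 N, if the wrist force passes 120 N, or if a joint passes its speed limit or range.

### The arm

A 7-joint arm with a two-finger parallel gripper is mounted at the origin on the work surface. World frame = base frame: x ahead of the robot, y to its left, z up, the work surface at z = 0. Lengths are in m, angles in rad, forces in N, time in s.
With the tool pointing down it reaches from about 0.425 to 0.925 m from the base axis. Payload 6.8 kg.
Tool frame: the origin (TCP) lies at the very end of the fingers, on their centre line; the grasp point (between the pads) lies r.grip_depth behind it (r.grip_depth is the distance from the TCP to the grasp point, in m); z points along the fingers, y is the direction in which the jaws open and shut (so a half turn about z gives the same grasp; the last joint's range is limited). The gripper opens to 88 mm and grips with 3 to 60 N. Pads are 20 mm wide; open, the fingers measure 115 mm over their backs; the gripper's body (75 mm by 178 mm) begins 61 mm behind the grasp point.
Start: joints at [-1.291, 0.477, 0.022, 1.555, -0.011, 1.109, -0.083], TCP at [0.255, 0.625, 0.193] pointing down, gripper open.
Joint ranges: [-2.96, 2.96], [-0.34, 2.1], [-1.41, 1.46], [0.24, 2.44], [-1.37, 4.51], [0.17, 1.92], [-2.96, 2.96]. Speed limits (rad/s): [2.39, 2.39, 3.14, 3.14, 3.14, 3.14, 3.14].

### API

Orientations are given as a rotation vector (axis times angle).
In Python, from plant import r, get_image, job gives the robot as it stands.
- The arm moves only by the tool drive_tool, never from a script. Its argument "steps" is a list of rows, each an object with "delta_pos": the shift along the world's x, y, z in cm, a list of three; "dr": the turn, a rotation vector about the world's x, y, z in degrees, a list of three; "jaw": the finger opening in cm, from 0 to 8.78. A call has 1 to 5 rows; each row shifts and turns the commanded pose from where the row before left it; what a row does not reach is not made up. A row lasts 1/12 s, in which the tool goes at most 41.7 mm and 7.16 degrees, less where a joint would pass 70% of its speed; a pose out of reach is approached as far as the arm can. A call is refused whole if a number of a shift passes 4.17 or a number of a turn 7.16, either way. A call with a gripper value outside its range is refused whole. The fingers move at their own pace and stop on an object; "squeeze" is the grip in N (left out, the last holds). Time passes only in rows, so rows that do not move let the fingers close. It gives the time, the measured TCP pose, the force and the opening at its end, in the units of the state.
- r.sense(): the state, without advancing time (a new reading comes with each control period).
- get_image(name): name is "scene" or "top" or "wrist"; returns a dict with "image" (384x512x3 uint8, red, green, blue), "fx", "fy", "cx", "cy" (pixels), "camera_from_world" (4x4, takes a point from world to camera coordinates). Camera axes: x right, y down, z forward; pixel columns grow to the right and rows downward; lengths in m; the calibration is good to about 2 mm. A picture is of the moment at which its call begins. There is no depth.
- job.job_done(): hands the job in, once; it reports no verdict.
The state is a dict: "clock": time; "joint_positions": joint angles; "qd": joint speeds; "effort": joint torques, N m; "eef_pos": TCP position; "tool_rot": TCP orientation; "contact_force": force on the tool from outside, world axes, zero at the start; "wrist_torque": the same for the moment, N m; "finger_gap": finger opening in m.
Only numpy, scipy, OpenCV 4.12 (cv2) and the standard library are available. Lean on these libraries where they do the work, as an engineer would, in place of code of your own. Each camera call takes 0.05 s, during which the arm holds its last target. There are 200 camera calls.

## Working session

There is one attempt and no reset: what is moved stays moved. The work goes in short steps, Python scripts to look and compute and a tool call to move; the robot and the scene stay as the last step left them, time stands still between calls to the robot, and variables do not carry over. Pictures are saved under pics/ and viewed, about 8 in all and at most 12, crops included, and the job is handed in when it is done.

Besides the shell and the picture viewer there is one more tool, called after ">>>" as name([rows], argument=value, ...), one row to a line, values as JSON. drive_tool: Moves the arm, as the interface text tells. Its arguments: {"type":"object","properties":{"steps":{"type":"array"},"squeeze":{"type":"number"}},"required":["steps"]}

```bash
mkdir -p pics; ls
python3 - <<'E'
from plant import r,get_image
import cv2,numpy as np,pickle
s=r.sense();print(s['clock'],s['eef_pos'],s['tool_rot'],s['contact_force'],s['finger_gap'],r.grip_depth)
d={n:get_image(n) for n in("scene","top","wrist")}
pickle.dump(d,open('im0.pkl','wb'))
for n in d:
    cv2.imwrite(f'pics/{n}0.png',d[n]['image'][:,:,::-1]);print(n,d[n]['fx'],d[n]['cx'],d[n]['cy'],np.round(d[n]['camera_from_world'],3).tolist())
E
```

```text
pics
0.0 [0.25504943 0.62428467 0.19251463] [-6.05289092e-01 -3.08254141e+00  2.71601127e-03] [ 1.10468672 -0.50491026 -0.64656523] 0.0884906390283676 0.0187
scene 494.41342269633355 266.35966350333024 194.90326798233872 [[-0.109, 0.994, -0.001, 0.065], [0.78, 0.085, -0.621, -0.373], [-0.617, -0.068, -0.784, 1.59], [0.0, 0.0, 0.0, 1.0]]
top 442.84281898829016 254.13234936653834 198.0545644219493 [[0.026, -1.0, 0.012, -0.031], [-0.983, -0.028, -0.184, 0.59], [0.184, -0.007, -0.983, 1.315], [0.0, 0.0, 0.0, 1.0]]
wrist 272.7932373483325 252.81625315006636 189.36288100053736 [[0.378, 0.926, -0.0, -0.674], [0.89, -0.364, 0.274, -0.034], [0.253, -0.104, -0.962, 0.388], [0.0, 0.0, 0.0, 1.0]]
```

View pics/top0.png

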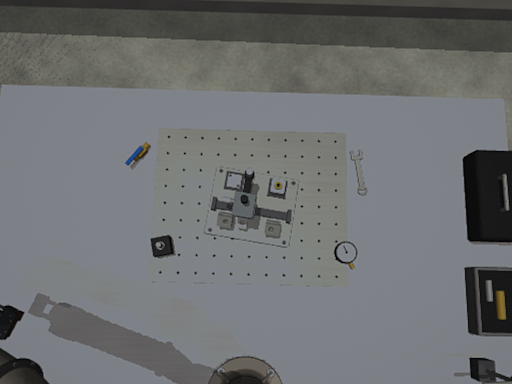

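View pics/scene0.png

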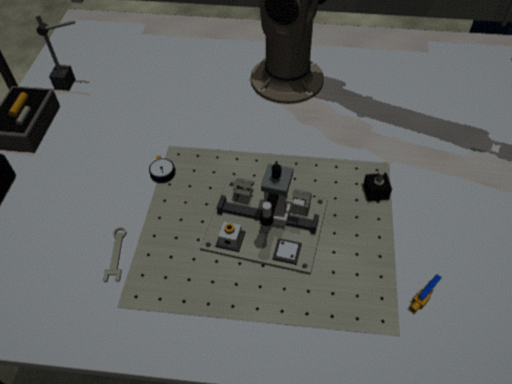

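The top view has the fixture near (255,205), the valve block (brass port) at (278,186) in the -y nest, the cover at (234,181), and the pin rest at (162,246) on the +y side. The scene view agrees. The gauge is at (346,252), the wrench at (361,172) and the ball valve at (138,155), all well clear.

Run:
```python
import cv2,numpy as np,pickle
d=pickle.load(open('im0.pkl','rb'))
a=d['top']['image'][150:262,145:305,::-1]; b=d['scene']['image'][140:275,195:400,::-1]
a=cv2.resize(a,None,fx=5,fy=5,interpolation=cv2.INTER_CUBIC)[:,:800]
b=cv2.resize(b,None,fx=3.9,fy=3.9,interpolation=cv2.INTER_CUBIC)
g=lambda x:(255*(x/255.)**.6).astype(np.uint8)
cv2.imwrite('pics/c1.png',g(a));cv2.imwrite('pics/c2.png',g(b)); print(a.shape,b.shape)
```

```text
(560, 800, 3) (526, 800, 3)
```

View pics/c1.png

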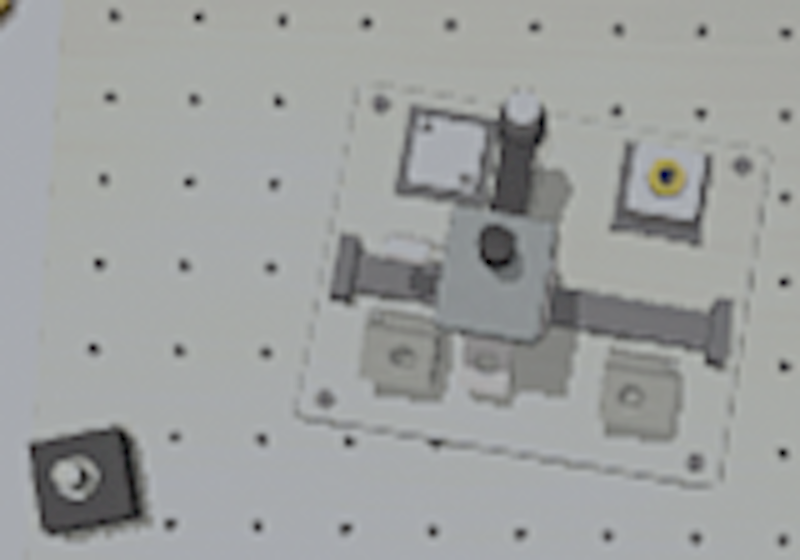

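View pics/c2.png

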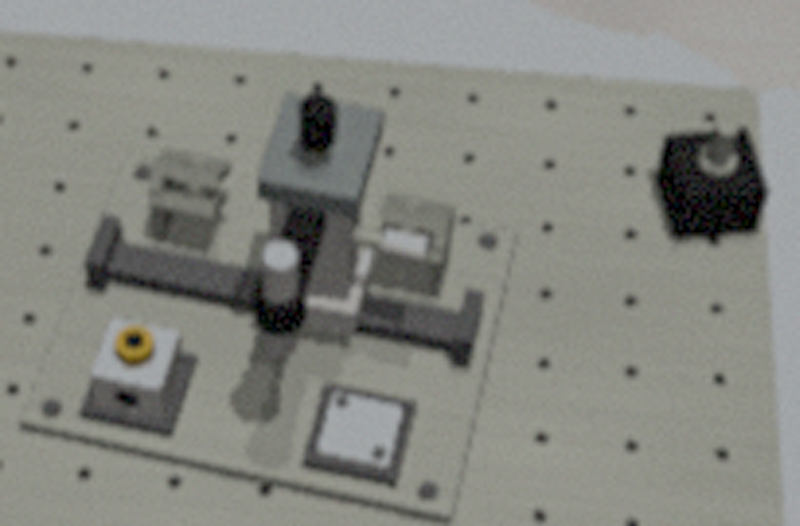

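The crops show the base screws in c1 at (380,104), (742,166), (696,462) and (325,399), and fork bores at (402,355) and (631,396). The knob is at about (497,246) and the port at (667,177). The pin head is at about (75,478), with the rest's top face spanning (30,440)-(145,525).

```bash
cat > h.py <<'E'
import numpy as np,cv2
def ray(c,u,v):
    T=np.array(c['camera_from_world']);R,t=T[:3,:3],T[:3,3]
    d=R.T@np.array([(u-c['cx'])/c['fx'],(v-c['cy'])/c['fy'],1.]);return -R.T@t,d
def onz(c,u,v,z):
    o,d=ray(c,u,v);return o+d*(z-o[2])/d[2]
def proj(c,p):
    T=np.array(c['camera_from_world']);q=T[:3,:3]@np.array(p)+T[:3,3];return np.array([c['fx']*q[0]/q[2]+c['cx'],c['fy']*q[1]/q[2]+c['cy']])
def tri(c1,p1,c2,p2):
    o1,d1=ray(c1,*p1);o2,d2=ray(c2,*p2)
    k=np.linalg.lstsq(np.c_[d1,-d2],o2-o1,rcond=None)[0];a=o1+d1*k[0];b=o2+d2*k[1];return (a+b)/2,np.linalg.norm(a-b)
E
python3 - <<'E'
import pickle;from h import *
d=pickle.load(open('im0.pkl','rb'));t=d['top'];s=d['scene']
T=lambda u,v:(145+(u+.5)/5-.5,150+(v+.5)/5-.5)
S=lambda u,v:(195+(u+.5)/3.9-.5,140+(v+.5)/3.9-.5)
np.set_printoptions(precision=4,suppress=True)
H=[onz(t,*T(*p),.012) for p in [(380,104),(742,166),(696,462),(325,399)]]
for h in H:print('screwT',h)
H2=[onz(s,*S(*p),.012) for p in [(428,490),(51,408),(142,172),(488,241)]]
for h in H2:print('screwS',h)
for L in(H,H2):
    L=np.array(L);c=L.mean(0);v=(L[0]+L[3]-L[1]-L[2])/2;w=(L[0]+L[1]-L[2]-L[3])/2
    y1=np.arctan2(-v[0],v[1]);y2=np.arctan2(w[1],w[0]);print('ctr',c,'yaw',y1,y2,np.linalg.norm(v),np.linalg.norm(w))
print('forkL',onz(t,*T(402,355),.068),'forkR',onz(t,*T(631,396),.068))
print('port',onz(t,*T(667,177),.065),onz(s,*S(134,343),.065))
print('knobtop',onz(t,*T(493,243),.209),onz(s,*S(318,100),.209))
print('rest top',[onz(t,*T(*p),.045)[:2] for p in[(31,443),(123,429),(140,512),(46,530)]])
print('pinhead T',onz(t,*T(75,478),.049),'S head',onz(s,*S(719,158),.049),'S gripTop',onz(s,*S(720,141),.083))
# refine pin head by brightness
for n,c,q in(('top',t,(145,237,175,258)),('scene',s,(360,170,395,204))):
    x0,y0,x1,y1=q;g=c['image'][y0:y1,x0:x1].mean(2).astype(int);print(n);print(g)
E
```

```text
screwT [0.6864 0.0954 0.012 ]
screwT [ 0.652  -0.1388  0.012 ]
screwT [ 0.4611 -0.1118  0.012 ]
screwT [0.4944 0.1224 0.012 ]
screwS [0.687  0.0986 0.012 ]
screwS [ 0.6543 -0.1354  0.012 ]
screwS [ 0.4618 -0.1086  0.012 ]
screwS [0.4954 0.1263 0.012 ]
ctr [ 0.5735 -0.0082  0.012 ] yaw -0.1434485246310236 -0.1401593320430648 0.23661806246978592 0.19337661971576098
ctr [ 0.5746 -0.0048  0.012 ] yaw -0.1403524103111974 -0.14105197859565927 0.2367869210103233 0.19396007830889272
forkL [0.5162 0.0718 0.068 ] forkR [ 0.495  -0.0676  0.068 ]
port [ 0.6318 -0.0874  0.065 ] [ 0.6367 -0.0834  0.065 ]
knobtop [0.5605 0.0162 0.209 ] [0.5597 0.0174 0.209 ]
rest top [array([0.4588, 0.2976]), array([0.4689, 0.242 ]), array([0.4187, 0.2286]), array([0.4063, 0.2849])]
pinhead T [0.438  0.2685 0.049 ] S head [0.4393 0.2718 0.049 ] S gripTop [0.4545 0.2659 0.083 ]
top
[[132 131 131 132 134 132 121 116 117 111 102  77  58  52  33  23  27  29
   31  32  33  34  36  28   1  26  72 115 134 130]
 [132 131 132 133 131 112  73  62  58  35  24  25  27  31  31  35  34  35
   34  35  35  36  37  33   8  13  40  
[... 1885 characters left out ...]
]
 [131 131 131 132 131 131 134 117  32  32  35  36  36  37  35  30  27  26
   25  18   6  17  26  31  48  58  60  64  68  76]
 [131 131 131 132 131 130 131 117  52  22  24  26  22  23  17  11  23  26
   30  48  57  59  64  66  75  96 104  92 111 107]
 [131 131 132 132 131 130 131 127  99  56  16  31  39  30  49  61  64  66
   65  91 106  79  94 112 109 121 128 118 138 135]
 [132 131 131 131 132 130 130 133 131 111  97 104  96  62  75  82  81  92
  112 121 130 106 119 137 135 134 134 134 132 131]]
scene
[[ 98  98  96 ... 124 120 122]
 [ 96  98  98 ... 125 125 120]
 [ 98  99  97 ... 124 121 123]
 ...
 [ 96  94  97 ... 118 123 123]
 [ 91  94  92 ... 120 122 119]
 [ 94  93  94 ... 120 123 120]]
```

>>> drive_tool([
  {"delta_pos": [1.7,-3.4,1],"dr": [0,0,5],"jaw": 8.7},
  {"delta_pos": [1.7,-3.4,1],"dr": [0,0,5],"jaw": 8.7},
  {"delta_pos": [1.7,-3.4,1],"dr": [0,0,4],"jaw": 8.7},
  {"delta_pos": [1.7,-3.4,1],"dr": [0,0,0],"jaw": 8.7},
  {"delta_pos": [1.7,-3.4,1],"dr": [0,0,0],"jaw": 8.7},
])

```text
clock: 0.57
eef_pos: [0.3407, 0.4529, 0.2436]
tool_rot: [-0.225, -3.133, 0.001]
contact_force: [0.4, 0.5, -0.1]
finger_gap: 0.0869
```

>>> drive_tool([
  {"delta_pos": [1.7,-3.4,1],"dr": [0,0,0],"jaw": 8.7},
  {"delta_pos": [1.7,-3.4,0],"dr": [0,0,0],"jaw": 7},
  {"delta_pos": [1.7,-3.4,0],"dr": [0,0,0],"jaw": 7},
  {"delta_pos": [1.7,-3.4,0],"dr": [0,0,0],"jaw": 7},
  {"delta_pos": [1.7,-3.4,0],"dr": [0,0,0],"jaw": 7},
])

```text
clock: 0.98
eef_pos: [0.4256, 0.283, 0.2535]
tool_rot: [0.225, 3.134, 0.0]
contact_force: [0.3, -0.1, -0.1]
finger_gap: 0.0697
```

Run:
```python
from plant import r,get_image
import cv2,pickle
from h import *
w=get_image('wrist');pickle.dump(w,open('w1.pkl','wb'))
cv2.imwrite('pics/w1.png',w['image'][:,:,::-1]);print(proj(w,(.4385,.2695,.083)),proj(w,(.4385,.2695,.049)))
```

```text
[244.99591559 179.22794766] [245.59977128 173.75140764]
```

View pics/w1.png

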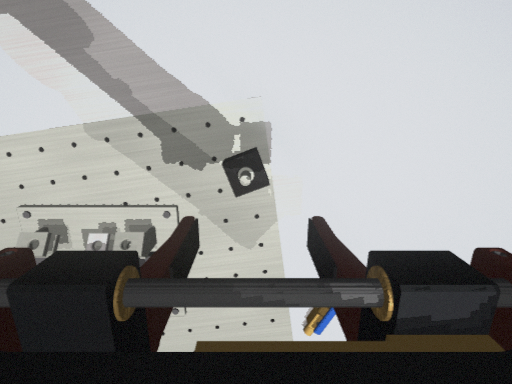

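>>> drive_tool([
  {"delta_pos": [1.7,-3.3,0],"dr": [0,0,0],"jaw": 7},
  {"delta_pos": [1.7,-3.3,0],"dr": [0,0,0],"jaw": 7},
  {"delta_pos": [1.7,-3.3,0],"dr": [0,0,0],"jaw": 7},
  {"delta_pos": [1.7,-3.3,0],"dr": [0,0,0],"jaw": 7},
])

```text
clock: 1.37
eef_pos: [0.4935, 0.1515, 0.2535]
tool_rot: [-0.224, -3.133, -0.0]
contact_force: [1.4, -0.7, -0.1]
finger_gap: 0.07
```

>>> drive_tool([
  {"delta_pos": [1.7,-3.3,0],"dr": [0,0,0],"jaw": 7},
  {"delta_pos": [1.7,-3.3,0],"dr": [0,0,0],"jaw": 7},
  {"delta_pos": [1.7,-3.4,0],"dr": [0,0,0],"jaw": 7},
  {"delta_pos": [1.6,-3.4,0],"dr": [0,0,0],"jaw": 7},
  {"delta_pos": [0,0,0],"dr": [0,0,0],"jaw": 7},
])

```text
clock: 1.78
eef_pos: [0.5621, 0.0104, 0.2536]
tool_rot: [0.241, 3.131, -0.006]
contact_force: [-0.3, -1.4, 1.0]
finger_gap: 0.0703
```

The wrist view shows the pin head at about (246,176), within 3 px of my projected position, so the pin estimate holds. Next I lower over the knob and grip it.

>>> drive_tool([
  {"delta_pos": [-0.1,0.6,-2.2],"dr": [0,0,0],"jaw": 7},
  {"delta_pos": [0,0,-2.2],"dr": [0,0,0],"jaw": 7},
  {"delta_pos": [0,0,-2.2],"dr": [0,0,0],"jaw": 7},
  {"delta_pos": [0,0,0],"dr": [0,0,0],"jaw": 4},
  {"delta_pos": [0,0,0],"dr": [0,0,0],"jaw": 1.8},
], squeeze=10)

```text
clock: 2.2
eef_pos: [0.5583, 0.0251, 0.1868]
tool_rot: [-0.225, -3.131, 0.001]
contact_force: [0.1, 0.4, 0.3]
finger_gap: 0.06
```

>>> drive_tool([
  {"delta_pos": [0,0,0],"dr": [0,0,0],"jaw": 1.8},
  {"delta_pos": [0,0,0],"dr": [0,0,0],"jaw": 1.8},
  {"delta_pos": [0,0,0],"dr": [0,0,0],"jaw": 1.8},
])

```text
clock: 2.45
eef_pos: [0.5601, 0.0251, 0.1888]
tool_rot: [0.225, 3.131, 0.001]
contact_force: [0.4, -0.4, 0.1]
finger_gap: 0.04
```

>>> drive_tool([
  {"delta_pos": [0,-0.7,0],"dr": [0,0,0],"jaw": 1.8},
  {"delta_pos": [0,0,0],"dr": [0,0,0],"jaw": 1.8},
  {"delta_pos": [0,0,0],"dr": [0,0,0],"jaw": 1.8},
  {"delta_pos": [0,0,0],"dr": [0,0,0],"jaw": 1.8},
  {"delta_pos": [0,0,0],"dr": [0,0,0],"jaw": 1.8},
])

```text
clock: 2.87
eef_pos: [0.5592, 0.0179, 0.1875]
tool_rot: [-0.225, -3.134, -0.0]
contact_force: [-0.2, -0.2, -0.3]
finger_gap: 0.0181
```

Run:
```python
from plant import r,get_image
import cv2,pickle
from h import *
d={n:get_image(n) for n in("scene","top","wrist")};pickle.dump(d,open('im2.pkl','wb'))
g=lambda x:(255*(x/255.)**.6).astype(np.uint8)
b=cv2.resize(d['scene']['image'][110:260,200:340],None,fx=3,fy=3,interpolation=2)
a=cv2.resize(d['wrist']['image'],(400,300))
o=np.zeros((450,820-20,3),np.uint8);o[:450,:420]=b[:450,:420];o[:300,420:800]=a[:,:380]
cv2.imwrite('pics/m2.png',g(o)[:,:,::-1])
print(proj(d['scene'],r.sense()['eef_pos']),proj(d['top'],r.sense()['eef_pos']))
```

```text
[276.33145492 171.61748112] [242.61143488 200.07122332]
```

View pics/m2.png

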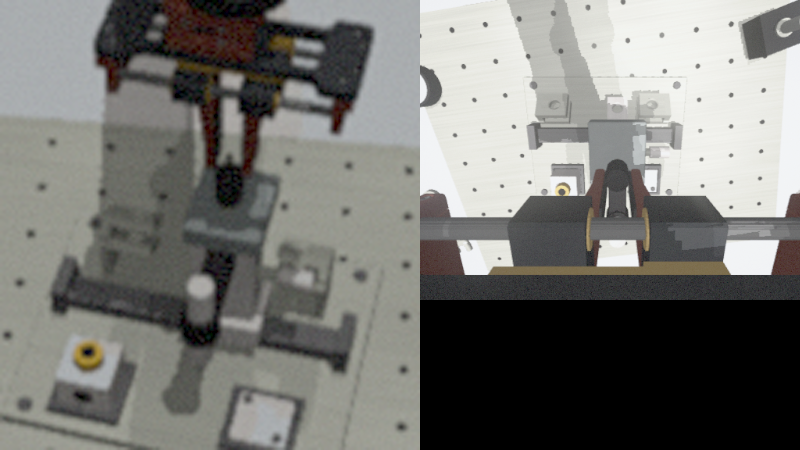

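The pictures show the knob between the fingers (m2 at (230,185) and (617,178)). The gap may still not have reached contact, so I close further.

>>> drive_tool([
  {"delta_pos": [0,0,0],"dr": [0,0,0],"jaw": 0.8},
  {"delta_pos": [0,0,0],"dr": [0,0,0],"jaw": 0.8},
  {"delta_pos": [0,0,0],"dr": [0,0,0],"jaw": 0.8},
  {"delta_pos": [0,0,0],"dr": [0,0,0],"jaw": 0.8},
])

```text
clock: 3.35
eef_pos: [0.5592, 0.0179, 0.1874]
tool_rot: [-0.225, -3.133, -0.0]
contact_force: [0.2, -0.0, 0.2]
finger_gap: 0.0083
```

Run:
```python
import pickle;from h import *
from plant import r
np.set_printoptions(precision=4,suppress=True)
d=pickle.load(open('im2.pkl','rb'));d0=pickle.load(open('im0.pkl','rb'))
e=r.sense()['eef_pos'];print('tcp in wrist',proj(d['wrist'],e))
for k in((.56,.017,.209),(.56,.017,.179),(.575,.017,.209),(.545,.017,.209)):print(k,proj(d['wrist'],k),proj(d['scene'],k),proj(d['top'],k))
print(d0['scene']['image'][155:182,268:286].mean(2).astype(int))
print(d0['top']['image'][190:212,236:254].mean(2).astype(int))
w=d['wrist']['image'][190:290,180:330]
g=lambda x:(255*(x/255.)**.6).astype(np.uint8)
s=d['scene']['image'][145:195,250:310]
o=np.hstack([cv2.resize(g(w),(480,320),interpolation=2),cv2.resize(g(s),(320,320),interpolation=2)])
cv2.imwrite('pics/m3.png',o[:,:,::-1])
```

```text
tcp in wrist [254.1404 214.7084]
(0.56, 0.017, 0.209) [253.1227 227.6682] [275.9715 165.3545] [242.894  198.3813]
(0.56, 0.017, 0.179) [253.0349 211.8177] [275.7738 174.3312] [243.0326 200.338 ]
(0.575, 0.017, 0.209) [256.2572 247.73  ] [275.3013 170.5014] [243.0605 193.0109]
(0.545, 0.017, 0.209) [249.8451 206.6903] [276.6302 160.295 ] [242.7268 203.7761]
[[ 96  95  95  94  95  98  96  97  95  93  99  95  98  95  90  96 104 102]
 [ 96  95  96  92  94  95  93  95  97  94  89  93  93  92  91  90  94  96]
 [ 97  93  95  95  97  97  88  97  96  97  90  95  95  96  95  97  94  92]
 [ 96  96  93  96  95  99  95  94  93  94  99  95  94  96  95  94 100  93]
 [ 97  93  94  96  94  95  93  93  97  95  94  96  97  96  98  94  96 100]
 [ 96  96  96  95  94  98  96  90  83  90  94  93  89  93  93  96  92  91]
 [ 92  97  93  91  96  96  91  64  51  70  91  96  96  90  94  92  93  93]
 [ 96  94  93  97  96  98  86  48  21  51  88  95  93  97  94  94  96  92]
 [ 83  82  87  87  95  90  68  41  24  45  79  96  94  95  94  96  93  93]
 [ 78  74  76  78  78  62  33  25  14  31  50  65  85  94  97  97 
[... 2235 characters left out ...]
 58  78 101  98  98  99]
 [ 98  99  98  99 104  98  62  23  19  30  43  56  62  77 102  99  98  99]
 [ 99  99  99 100 100 104  98  69  46  56  61  64  59  76 101  99  97  96]
 [ 99  99  99  99  99 100 102  96  75  60  60  59  67  89 100  98  98  89]
 [ 99  99  98  99  98  98  99 100  95  81  82  81  90 103  99  98 100  88]
 [ 97  98  97  98  98  97  99  99 101 103 104 103 102 100  99  98 101  88]
 [ 97  97  97  98  98  99  99  99  99 101 101 100  99  98  99  99 100  89]
 [ 96  96  97  99  99  99  99  97  97  98  99  99  99  98  97  99  99  92]
 [ 97  98  97  98  99  98  98  97  98  98  99  98  99  98  98  99  94  85]
 [ 98  98  98  97  97  98  99  97  97  98  98  99  98  99  99 100  88  70]]
```

View pics/m3.png

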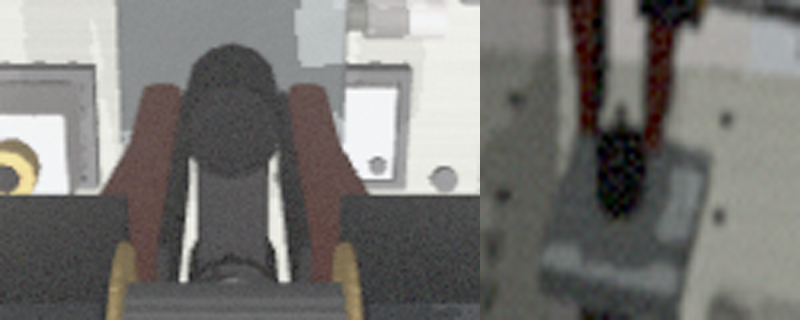

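Run:
```python
from plant import r,get_image
import cv2,pickle
from h import *
s=r.sense();print(s['finger_gap'],s['eef_pos'])
d={n:get_image(n) for n in("wrist","scene")};pickle.dump(d,open('im3.pkl','wb'))
g=lambda x:(255*(x/255.)**.6).astype(np.uint8)
w=d['wrist']['image'][180:290,180:330];q=d['scene']['image'][145:195,250:310]
o=np.hstack([cv2.resize(g(w),(480,352),interpolation=2),cv2.resize(g(q),(320,352),interpolation=2)])
cv2.imwrite('pics/m4.png',o[:,:,::-1])
```

```text
0.008251508777376418 [0.55924127 0.01792317 0.18743619]
```

View pics/m4.png

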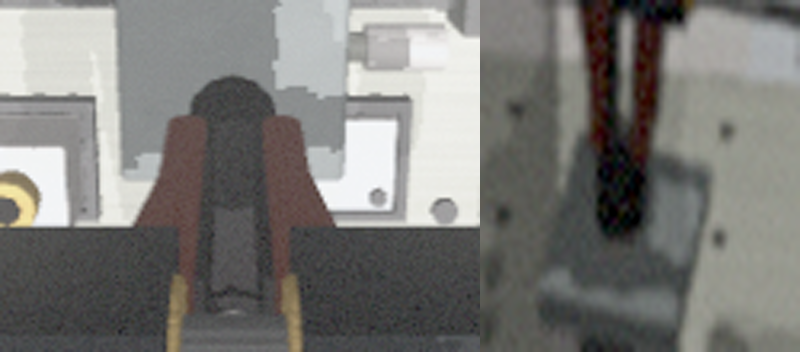

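Run:
```python
import pickle;from h import *
np.set_printoptions(precision=4,suppress=True)
d=pickle.load(open('im3.pkl','rb'));w=d['wrist']
T=np.array(w['camera_from_world']);print('cam',-T[:3,:3].T@T[:3,3])
from plant import r
e=np.array(r.sense()['eef_pos'])
for dz in(0,.02,.03):
  for dx in(-.01,0,.01):
    p=e+[dx,0,dz];print(dx,dz,proj(w,p),proj(d['scene'],p),(T[:3,:3]@p+T[:3,3])[2])
print(w['image'][196:250:3,236:274].mean(2).astype(int))
print(w['image'][196:250:3,236:274,0].astype(int)-w['image'][196:250:3,236:274,2])
```

```text
cam [0.4862 0.0272 0.3773]
-0.01 0 [252.3421 202.0633] [276.7045 168.2649] 0.20008289800067522
0 0 [254.2747 214.6965] [276.2726 171.6295] 0.20279569918037954
0.01 0 [256.1562 226.9962] [275.8359 175.0321] 0.2055085003600839
-0.01 0.02 [252.3256 211.6786] [276.8487 162.2358] 0.18084802391157573
0 0.02 [254.4608 225.4935] [276.4114 165.6148] 0.18356082509128005
0.01 0.02 [256.5339 238.9061] [275.9691 169.0326] 0.1862736262709844
-0.01 0.03 [252.3159 217.2964] [276.9224 159.1556] 0.17123058686702597
0 0.03 [254.5694 231.7875] [276.4823 162.5415] 0.1739433880467303
0.01 0.03 [256.7536 245.8336] [276.0372 165.9667] 0.17665618922643464
[[ 96  95  97  96  94  92  97  94  92  95  93  95  97 101  98  93  96  96
   94  96  99  95  98  97  98  94  97 100  94  98  96 144 160 161 163 160
  161 164]
 [ 95  94  96  96  94  94  96  95  91  96  95  94  95  93  96  95  96  92
   97  95  95 100  97  97  98  94  96  97  95 141 160 159 157 158 161 160
  160 161]
 [ 95  95  94  97  97  96  94  96  93  96  96  93  94  95  92  94  91  92
   90  94  94  95  95  94  96  95  96  94  94  95 143 158 158 162 160
[... 3844 characters left out ...]
19 20 16  7  0 -1 -2  0  0 -2 -2  0 -1  2  1 -1  0  1  0  2
   0  2  3 13 20 19 22 20 19 19 19 17 18 19]
 [18 19 22 20 17 19 22  4  0  4  7  2  1 -1  0  1  1  2  0  1  3  5 -2  2
  -2  3 -2 14 19 21 19 21 18 23 16 19 19 20]
 [19 20 17 21 18 18 17  5  2  1  0  0  0 -2 -1  0 -1 -4  1  1  0 -2  0 -1
   0  0 -3  7 16 18 20 18 18 22 18 19 18 17]
 [17 17 22 20 21 20 13  6 -2 -2  4 -2  2  0 -2 -1 -1  0 -2 -2  5 -1  2  1
  -2  1  3  5 17 19 18 19 16 17 20 19 19 18]
 [19 19 22 20 19 20 11  2  2  0 -2 -1 -2 -1  6 -2 -1  4  2  1  0 -1  1  1
   1 -2 -1  4 14 18 25 17 17 21 20 21 21 22]
 [22 21 18 20 20 20  5  1  1  5  4 -1  0 -2  1  0  2  2 -1  2  2  3  1  5
   0 -2 -1 -2 14 20 19 21 17 20 24 20 21 20]]
```

>>> drive_tool([
  {"delta_pos": [0,0,0],"dr": [0,0,0],"jaw": 5},
  {"delta_pos": [0,0,0],"dr": [0,0,0],"jaw": 5},
  {"delta_pos": [0,0,0],"dr": [0,0,0],"jaw": 5},
  {"delta_pos": [0,0,0],"dr": [0,0,0],"jaw": 5},
  {"delta_pos": [0,0,0],"dr": [0,0,0],"jaw": 5},
])

```text
clock: 3.87
eef_pos: [0.5592, 0.0179, 0.1875]
tool_rot: [-0.225, -3.133, 0.0]
contact_force: [0.3, -1.1, -0.1]
finger_gap: 0.0379
```

>>> drive_tool([
  {"delta_pos": [0,0,-0.6],"dr": [0,0,0],"jaw": 5},
  {"delta_pos": [0,0,-0.6],"dr": [0,0,0],"jaw": 5},
  {"delta_pos": [0,0,-0.6],"dr": [0,0,0],"jaw": 5},
  {"delta_pos": [0,0,0],"dr": [0,0,0],"jaw": 5},
])

```text
clock: 4.2
eef_pos: [0.5581, 0.0179, 0.1677]
tool_rot: [-0.225, -3.131, 0.001]
contact_force: [0.1, 1.0, 0.8]
finger_gap: 0.0502
```

>>> drive_tool([
  {"delta_pos": [0,0,0],"dr": [0,0,0],"jaw": 1.5},
  {"delta_pos": [0,0,0],"dr": [0,0,0],"jaw": 1.5},
  {"delta_pos": [0,0,0],"dr": [0,0,0],"jaw": 1.5},
  {"delta_pos": [0,0,0],"dr": [0,0,0],"jaw": 1.5},
  {"delta_pos": [0,0,0],"dr": [0,0,0],"jaw": 1.5},
])

```text
clock: 4.62
eef_pos: [0.5594, 0.0178, 0.1697]
tool_rot: [0.225, 3.133, -0.0]
contact_force: [0.7, 0.2, 0.7]
finger_gap: 0.0217
```

>>> drive_tool([
  {"delta_pos": [0,0,0],"dr": [0,0,0],"jaw": 1.5},
  {"delta_pos": [0,0,0],"dr": [0,0,0],"jaw": 1.5},
])

```text
clock: 4.78
eef_pos: [0.5594, 0.0178, 0.1697]
tool_rot: [0.225, 3.133, 0.0]
contact_force: [-0.6, 0.0, 0.5]
finger_gap: 0.0215
```

The jaws stopped on the knob at 21.5 mm. The real fingertips therefore end about 2.5-3 cm short of the reported TCP, which agrees with the wrist view. I'll allow for that offset from here on, and now drag the carriage to -y.

>>> drive_tool([
  {"delta_pos": [-0.35,-2.4,0],"dr": [0,0,0],"jaw": 1.5},
  {"delta_pos": [-0.35,-2.4,0],"dr": [0,0,0],"jaw": 1.5},
  {"delta_pos": [-0.35,-2.4,0],"dr": [0,0,0],"jaw": 1.5},
  {"delta_pos": [-0.25,-1.8,0],"dr": [0,0,0],"jaw": 1.5},
  {"delta_pos": [0,0,0],"dr": [0,0,0],"jaw": 1.5},
])

```text
clock: 5.2
eef_pos: [0.5464, -0.0717, 0.1697]
tool_rot: [0.229, 3.132, 0.006]
contact_force: [-0.4, -2.4, 1.0]
finger_gap: 0.0213
```

>>> drive_tool([
  {"delta_pos": [-0.1,-0.7,0],"dr": [0,0,0],"jaw": 1.5},
  {"delta_pos": [0,0,0],"dr": [0,0,0],"jaw": 1.5},
  {"delta_pos": [0,0,0],"dr": [0,0,0],"jaw": 1.5},
])

```text
clock: 5.45
eef_pos: [0.5465, -0.0719, 0.1696]
tool_rot: [0.217, 3.134, 0.012]
contact_force: [0.6, 14.7, 1.0]
finger_gap: 0.0216
```

Stalled on the stop with 14.7 N. I relieve the load, open, lift and fly to the pin.

>>> drive_tool([
  {"delta_pos": [0.1,0.6,0],"dr": [0,0,0],"jaw": 5},
  {"delta_pos": [0,0,0],"dr": [0,0,0],"jaw": 5},
  {"delta_pos": [0,0,0],"dr": [0,0,0],"jaw": 5},
  {"delta_pos": [0,0,1],"dr": [0,0,0],"jaw": 5},
  {"delta_pos": [0,0,3.5],"dr": [0,0,0],"jaw": 5},
])

```text
clock: 5.87
eef_pos: [0.5427, -0.0735, 0.2111]
tool_rot: [-0.226, -3.124, 0.003]
contact_force: [0.4, 0.9, -0.1]
finger_gap: 0.0491
```

>>> drive_tool([
  {"delta_pos": [0,0,3.5],"dr": [0,0,0],"jaw": 5},
  {"delta_pos": [-1.2,3.7,0],"dr": [0,0,0],"jaw": 5},
  {"delta_pos": [-1.2,3.7,0],"dr": [0,0,0],"jaw": 5},
  {"delta_pos": [-1.2,3.7,0],"dr": [0,0,0],"jaw": 5},
  {"delta_pos": [-1.2,3.7,0],"dr": [0,0,0],"jaw": 5},
])

```text
clock: 6.28
eef_pos: [0.4978, 0.0752, 0.2506]
tool_rot: [0.229, 3.132, 0.0]
contact_force: [0.4, 0.8, 0.5]
finger_gap: 0.0502
```

>>> drive_tool([
  {"delta_pos": [-1.2,3.7,0],"dr": [0,0,0],"jaw": 5},
  {"delta_pos": [-1.2,3.7,0],"dr": [0,0,0],"jaw": 5},
  {"delta_pos": [-1.2,3.7,0],"dr": [0,0,0],"jaw": 5},
  {"delta_pos": [-1.2,3.7,0],"dr": [0,0,0],"jaw": 5},
  {"delta_pos": [-1.2,3.7,0],"dr": [0,0,0],"jaw": 5},
])

```text
clock: 6.7
eef_pos: [0.438, 0.2607, 0.2505]
tool_rot: [0.228, 3.132, 0.001]
contact_force: [0.9, -0.0, -0.5]
finger_gap: 0.05
```

>>> drive_tool([
  {"delta_pos": [0,0,0],"dr": [0,0,0],"jaw": 5},
  {"delta_pos": [0,0,-3],"dr": [0,0,0],"jaw": 5},
  {"delta_pos": [0,0,-3],"dr": [0,0,0],"jaw": 5},
  {"delta_pos": [0,0,0],"dr": [0,0,0],"jaw": 5},
])

```text
clock: 7.03
eef_pos: [0.4359, 0.2572, 0.1855]
tool_rot: [-0.226, -3.128, 0.009]
contact_force: [0.2, -1.1, -0.7]
finger_gap: 0.0496
```

Run:
```python
from plant import r,get_image
import pickle;from h import *
np.set_printoptions(precision=4,suppress=True)
d={n:get_image(n) for n in("scene","top","wrist")};pickle.dump(d,open('im4.pkl','wb'))
e=np.array(r.sense()['eef_pos']);print(e)
for nm,w,z in(('w1',pickle.load(open('w1.pkl','rb')),.049),('w',d['wrist'],.049)):
    g=w['image'].mean(2);u,v=proj(w,(.439,.271,.049)).round().astype(int);print(nm,u,v)
    a=16 if nm=='w1' else 30
    sub=w['image'][v-a:v+a,u-a:u+a].astype(np.uint8)
    m=(sub.mean(2)>70).astype(np.uint8)
    n,l,st,c=cv2.connectedComponentsWithStats(m)
    for i in range(1,n):
        if st[i,4]>20:print(st[i],c[i]+[u-a,v-a],onz(w,*(c[i]+[u-a,v-a]),.049))
# brass port / scene check: knob position
for n in('scene','top'):
    print(n,proj(d[n],(.551,-.072,.194)))
w=d['wrist']['image'];o=np.hstack([cv2.resize(w,(400,300)),cv2.resize(d['scene']['image'][130:280,200:400],(400,300),interpolation=2)])
cv2.imwrite('pics/m5.png',(255*(o/255.)**.6).astype(np.uint8)[:,:,::-1])
```

```text
[0.4392 0.2596 0.1908]
w1 247 174
[  7   9  17  19 245] [245.4898 175.8776] [0.4417 0.2689 0.049 ]
w 264 173
[  0   0  34  17 234] [244.8889 147.1026] [0.4045 0.2529 0.049 ]
[   0    0   60   60 1384] [270.3432 180.0426] [0.4496 0.2781 0.049 ]
[ 18  21  21  23 355] [262.1437 174.6563] [0.4413 0.2689 0.049 ]
scene [236.5416 163.6211]
top [274.9924 203.4512]
```

View pics/m5.png

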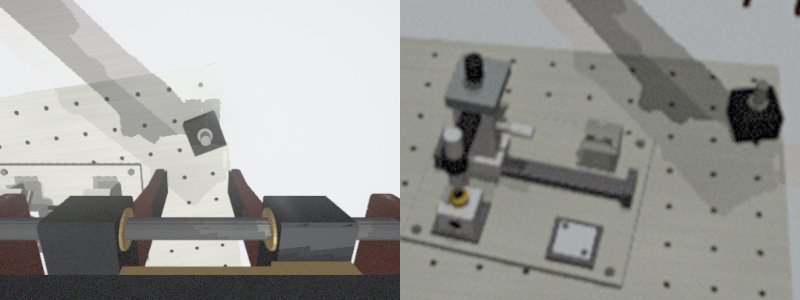

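The carriage stands at the -y stop with the probe above the brass port (m5 (455,140-200)). The pin head in the wrist view gives (0.440, 0.2695).

>>> drive_tool([
  {"delta_pos": [0.1,1.0,-2.5],"dr": [0,0,0],"jaw": 5},
  {"delta_pos": [0,0,-3.5],"dr": [0,0,0],"jaw": 5},
  {"delta_pos": [0,0,-3.5],"dr": [0,0,0],"jaw": 5},
  {"delta_pos": [0,0,-3],"dr": [0,0,0],"jaw": 5},
  {"delta_pos": [0,0,-2],"dr": [0,0,0],"jaw": 5},
])

```text
clock: 7.6
eef_pos: [0.44, 0.27, 0.044]
tool_rot: [0.226, 3.133, 0.001]
contact_force: [0.0, -0.7, -0.5]
finger_gap: 0.0502
```

>>> drive_tool([
  {"delta_pos": [0,0,-0.7],"dr": [0,0,0],"jaw": 5},
  {"delta_pos": [0,0,-0.7],"dr": [0,0,0],"jaw": 3},
  {"delta_pos": [0,0,0],"dr": [0,0,0],"jaw": 1},
  {"delta_pos": [0,0,0],"dr": [0,0,0],"jaw": 1},
  {"delta_pos": [0,0,0],"dr": [0,0,0],"jaw": 1},
], squeeze=30)

```text
clock: 8.02
eef_pos: [0.4404, 0.2707, 0.032]
tool_rot: [0.225, 3.131, 0.003]
contact_force: [0.7, 0.2, 0.4]
finger_gap: 0.0265
```

>>> drive_tool([
  {"delta_pos": [0,0,0],"dr": [0,0,0],"jaw": 1},
  {"delta_pos": [0,0,0],"dr": [0,0,0],"jaw": 1},
])

```text
clock: 8.18
eef_pos: [0.4399, 0.2703, 0.0315]
tool_rot: [0.225, 3.132, 0.002]
contact_force: [0.8, -0.4, 3.8]
finger_gap: 0.0152
```

>>> drive_tool([
  {"delta_pos": [0,0,1.5],"dr": [0,0,0],"jaw": 1},
  {"delta_pos": [0,0,3],"dr": [0,0,0],"jaw": 1},
  {"delta_pos": [0,0,4],"dr": [0,0,0],"jaw": 1},
  {"delta_pos": [0,0,3.5],"dr": [0,0,0],"jaw": 1},
])

```text
clock: 8.52
eef_pos: [0.4389, 0.2696, 0.1523]
tool_rot: [-0.225, -3.133, 0.001]
contact_force: [0.9, 0.6, -0.9]
finger_gap: 0.0154
```

>>> drive_tool([
  {"delta_pos": [0.1,-3.6,0],"dr": [-1,-6.93,0],"jaw": 1},
  {"delta_pos": [0.1,-3.6,0],"dr": [-1,-6.93,0],"jaw": 1},
  {"delta_pos": [0.1,-3.6,0],"dr": [-1,-6.93,0],"jaw": 1},
  {"delta_pos": [0.1,-3.6,0],"dr": [-1,-6.93,0],"jaw": 1},
  {"delta_pos": [0.1,-3.6,0],"dr": [-1,-6.93,0],"jaw": 1},
])

```text
clock: 8.93
eef_pos: [0.4417, 0.1327, 0.1487]
tool_rot: [0.196, 2.694, -0.066]
contact_force: [-0.1, -0.0, -1.6]
finger_gap: 0.0155
```

>>> drive_tool([
  {"delta_pos": [0.2,-3.7,0],"dr": [0,0,0],"jaw": 1},
  {"delta_pos": [0.2,-3.7,0],"dr": [0,0,0],"jaw": 1},
  {"delta_pos": [0.2,-3.7,0],"dr": [0,0,0],"jaw": 1},
  {"delta_pos": [0.2,-3.7,0],"dr": [0,0,0],"jaw": 1},
  {"delta_pos": [0,0,0],"dr": [0,0,0],"jaw": 1},
])

```text
clock: 9.35
eef_pos: [0.4518, 0.0194, 0.15]
tool_rot: [0.218, 2.697, -0.067]
contact_force: [-0.7, -0.5, -1.2]
finger_gap: 0.0154
```

>>> drive_tool([
  {"delta_pos": [0,0,0],"dr": [0,0,0],"jaw": 1},
  {"delta_pos": [0,0,0],"dr": [0,0,0],"jaw": 1},
])

```text
clock: 9.52
eef_pos: [0.452, 0.0263, 0.1498]
tool_rot: [0.203, 2.697, -0.062]
contact_force: [0.0, 0.2, -0.9]
finger_gap: 0.0154
```

```bash
cat >> h.py <<'E'
from scipy.spatial.transform import Rotation as Ro
YAW=-.1415
def goal():
    f=Ro.from_euler('z',YAW); a=f.apply([-np.sin(np.radians(35)),0,np.cos(np.radians(35))]); y=f.apply([0,1,0]); z=-a
    return a,y,z
def rem(rv):
    R=Ro.from_rotvec(rv);a,y,z=goal();M=R.as_matrix()
    if M[:,1]@y<0:y=-y
    G=np.c_[np.cross(y,z),y,z];return np.degrees((Ro.from_matrix(G)*R.inv()).as_rotvec())
E
python3 - <<'E'
from plant import r;from h import *
s=r.sense();print(rem(s['tool_rot']),s['joint_positions'],goal()[0])
M=Ro.from_rotvec(s['tool_rot']).as_matrix();print(M)
E
```

```text
[-0.77996323 -9.89207279  0.69938358] [-0.30881365 -0.03499677 -0.0726374   2.43526937  0.57168     0.42463806
  0.55178763] [-0.56784387  0.0808905   0.81915204]
[[-0.8957934   0.1521056   0.41763389]
 [ 0.13277494  0.98829298 -0.07515192]
 [-0.42417566 -0.01186928 -0.90550214]]
```

>>> drive_tool([
  {"delta_pos": [0.7,-3,-0.9],"dr": [0,0,0],"jaw": 1},
  {"delta_pos": [0.6,-3,-0.9],"dr": [0,0,0],"jaw": 1},
  {"delta_pos": [0.6,-2.6,-0.9],"dr": [0,0,0],"jaw": 1},
  {"delta_pos": [0,0,0],"dr": [-0.4,-5,0.4],"jaw": 1},
  {"delta_pos": [0,0,0],"dr": [-0.4,-5,0.3],"jaw": 1},
])

```text
clock: 9.93
eef_pos: [0.4526, -0.0593, 0.1036]
tool_rot: [0.184, 2.744, -0.117]
contact_force: [-0.7, 0.5, -2.2]
finger_gap: 0.0151
```

>>> drive_tool([
  {"delta_pos": [0,0,0],"dr": [0,0,0],"jaw": 1},
  {"delta_pos": [0,0,0],"dr": [0,0,0],"jaw": 1},
])

```text
clock: 10.1
eef_pos: [0.4522, -0.0579, 0.1035]
tool_rot: [0.182, 2.744, -0.114]
contact_force: [0.5, 1.2, -0.5]
finger_gap: 0.0155
```

Run:
```python
from plant import r,get_image;from h import *
import pickle
s=r.sense();print(s['eef_pos'],rem(s['tool_rot']),s['joint_positions'])
d={n:get_image(n) for n in("scene","top","wrist")};pickle.dump(d,open('im5.pkl','wb'))
a=goal()[0];e=np.array(s['eef_pos'])
w=d['wrist']
for n in d:
  print(n,'seat',proj(d[n],(.496,-.0641,.068)),'pinorg',proj(d[n],e+.0135*a),'tip',proj(d[n],e-.0225*a))
o=np.hstack([cv2.resize(w['image'][120:270,140:340],(400,300),interpolation=2),cv2.resize(d['top']['image'][170:245,230:330],(400,300),interpolation=2)])
cv2.imwrite('pics/m6.png',(255*(o/255.)**.6).astype(np.uint8)[:,:,::-1])
```

```text
[ 0.4522237  -0.0579215   0.10354122] [  1.29803546 -12.73526044   0.42157249] [ 0.30790081  0.1017293  -0.45675423  2.43254252  0.68932819  0.317778
  0.67328418]
scene seat [245.29896528 181.380005  ] pinorg [250.35224398 153.81703031] tip [248.4573033  167.72080844]
top seat [269.64588173 228.42747414] pinorg [267.54399397 244.13724199] tip [268.24727489 238.08798495]
wrist seat [255.7637349  221.92437016] pinorg [253.07794692 217.05547276] tip [254.97179438 209.94333577]
```

View pics/m6.png

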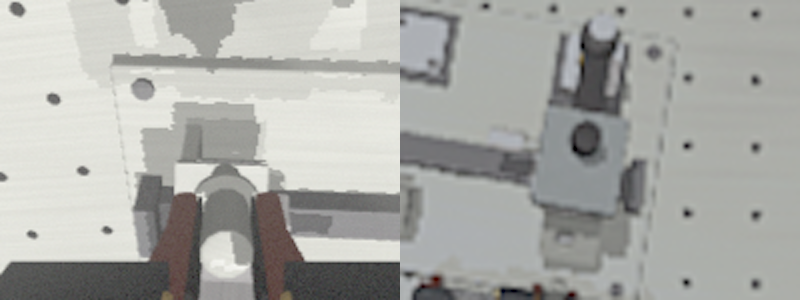

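The wrist crop shows the tool short of the 35° tilt, with joint 4 at its limit (2.43 of 2.44). I'll check from the joint data whether the insertion pose can be reached.

Run:
```python
from plant import r;from h import *
print([x for x in dir(r) if x[0]!='_'])
from scipy.optimize import least_squares
s=r.sense()
D=[([-1.291,.477,.022,1.555,-.011,1.109,-.083],[.25505,.62428,.19251],[-.605289,-3.082541,.002716]),
([-0.30881365,-0.03499677,-0.0726374,2.43526937,0.57168,0.42463806,0.55178763],[.452,.0263,.1498],[.203,2.697,-.062]),
(s['joint_positions'],s['eef_pos'],s['tool_rot'])]
def fk(q,p,sg):
    ax='zyzyzyz';R=Ro.identity();t=np.zeros(3);offs=p[:21].reshape(7,3)
    R=Ro.from_euler('z',p[21])
    for i in range(7):
        R=R*Ro.from_euler(ax[i],sg[i]*q[i]);t=t+R.apply(offs[i])
    return t,R*Ro.from_euler('z',p[22])
# orientation only: test sign patterns
import itertools
best=[]
for sg in itertools.product([1,-1],repeat=7):
  for b0 in (0,np.pi/2,np.pi,-np.pi/2):
    def f(x):
        p=np.zeros(23);p[21:]=x
        return np.concatenate([(fk(q,p,sg)[1].inv()*Ro.from_rotvec(rv)).as_rotvec() for q,_,rv in D])
    for b1 in(0,2,-2):
        z=least_squares(f,[b0,b1]);best.append((z.cost,sg,z.x))
best.sort(key=lambda b:b[0])
for b in best[:6]:print(b)
```

```text
['MotionError', 'grip_depth', 'sense']
(np.float64(3.194801357978381e-06), (-1, 1, -1, 1, -1, 1, -1), array([-1.37474640e-04,  1.57090952e+00]))
(np.float64(3.1948013579787276e-06), (-1, -1, -1, -1, -1, -1, -1), array([ 3.14145518, -1.57068314]))
(np.float64(3.19480135797876e-06), (-1, 1, -1, 1, -1, 1, -1), array([-1.37473678e-04, -4.71227579e+00]))
(np.float64(3.19480135797891e-06), (-1, -1, -1, -1, -1, -1, -1), array([3.14145518, 4.71250217]))
(np.float64(3.194801357979067e-06), (-1, -1, -1, -1, -1, -1, -1), array([ 3.14145518, -1.57068314]))
(np.float64(3.1948013579790846e-06), (-1, -1, -1, -1, -1, -1, -1), array([ 3.14145518, -1.57068314]))
```

Joint axes and signs fit exactly. I back away and collect a few more joint/pose samples for the link lengths.

>>> drive_tool([
  {"delta_pos": [-0.2,1,2],"dr": [0,0,0],"jaw": 1},
  {"delta_pos": [0,3.5,2],"dr": [0,0,0],"jaw": 1},
  {"delta_pos": [0,3.5,1],"dr": [0,0,0],"jaw": 1},
  {"delta_pos": [0,3.5,0],"dr": [0,6,0],"jaw": 1},
  {"delta_pos": [0,3.5,0],"dr": [0,6,0],"jaw": 1},
])

```text
clock: 10.67
eef_pos: [0.4488, 0.0939, 0.1559]
tool_rot: [0.174, 2.953, -0.144]
contact_force: [1.1, -0.7, -1.4]
finger_gap: 0.015
```

```bash
python3 -c "
from plant import r
s=r.sense();print([list(map(float,s[k])) for k in('joint_positions','eef_pos','tool_rot')])"|tee -a smp.txt
```

```text
[[0.13769221230358955, 0.1438384562794224, -0.6614801878867328, 2.1686990484867503, 0.3785286514145586, 0.7947752790569614, 0.6803314061735286], [0.44881837921964546, 0.09386208589433125, 0.15590386244465942], [0.17434496722394038, 2.9529561451982196, -0.14374448471030865]]
```

>>> drive_tool([
  {"delta_pos": [1,3.5,0],"dr": [0,0,6],"jaw": 1},
  {"delta_pos": [1,3.5,0],"dr": [0,0,6],"jaw": 1},
  {"delta_pos": [1,3.5,0],"dr": [6,0,6],"jaw": 1},
  {"delta_pos": [1,0,0],"dr": [6,0,6],"jaw": 1},
  {"delta_pos": [0,0,0],"dr": [0,0,0],"jaw": 1},
])

```text
clock: 11.08
eef_pos: [0.4886, 0.1955, 0.1531]
tool_rot: [-0.338, 2.921, 0.139]
contact_force: [-1.0, -1.9, -1.9]
finger_gap: 0.0153
```

```bash
python3 -c "
from plant import r
s=r.sense();print([list(map(float,s[k])) for k in('joint_positions','eef_pos','tool_rot')])"|tee -a smp.txt
```

```text
[[0.20887727199700307, 0.24938961863683393, -0.7836922526717921, 2.0859505721054683, 0.27606377550048833, 0.6728922796698743, 1.0625831224526991], [0.4885894005056466, 0.19553884665347196, 0.15308247767457622], [-0.3379327184563684, 2.920535252228313, 0.13947912058558293]]
```

>>> drive_tool([
  {"delta_pos": [-1,2,0],"dr": [-6,-6,-6],"jaw": 1},
  {"delta_pos": [-1,2,0],"dr": [-6,-6,-6],"jaw": 1},
  {"delta_pos": [-1,2,0],"dr": [0,-6,-6],"jaw": 1},
  {"delta_pos": [0,0,0],"dr": [0,-6,-6],"jaw": 1},
  {"delta_pos": [0,0,0],"dr": [0,0,0],"jaw": 1},
])

```text
clock: 11.5
eef_pos: [0.4651, 0.23, 0.1498]
tool_rot: [-0.069, 2.775, -0.06]
contact_force: [-1.3, -0.3, -1.4]
finger_gap: 0.0152
```

```bash
python3 -c "
from plant import r
s=r.sense();print([list(map(float,s[k])) for k in('joint_positions','eef_pos','tool_rot')])"|tee -a smp.txt
cat > fk.py <<'E'
from h import *
SG=[-1,1,-1,1,-1,1,-1]
D=[([-1.291,.477,.022,1.555,-.011,1.109,-.083],[.25505,.62428,.19251]),
([-0.30881365,-0.03499677,-0.0726374,2.43526937,0.57168,0.42463806,0.55178763],[.452,.0263,.1498]),
([0.30790081,0.1017293,-0.45675423,2.43254252,0.68932819,0.317778,0.67328418],[.4522237,-.0579215,.10354122])]
D+=[tuple(eval(l)[:2]) for l in open('smp.txt')]
# free offsets: after j1: y,z ; j2: y,z(+x) ; j4.. ; tool
def rots(q):
    R=Ro.identity();L=[]
    for i,c in enumerate('zyzyzyz'):
        R=R*Ro.from_euler(c,SG[i]*q[i]);L.append(R.as_matrix())
    return L
COL=[(0,0),(0,1),(0,2),(1,1),(2,0),(2,2),(3,0),(4,1),(4,2),(5,0),(6,2)] # (joint,axis); y offsets only where identifiable
def A(q):
    L=rots(q);return np.stack([L[j][:,a] for j,a in COL],1)
def fit(lam=1e-3):
    M=np.vstack([A(q) for q,_ in D]);b=np.concatenate([p for _,p in D])
    n=M.shape[1];x=np.linalg.solve(M.T@M+lam**2*np.eye(n),M.T@b)
    return x,(M@x-b).reshape(-1,3)
def fkp(q,x):
    L=rots(q);return A(q)@x,Ro.from_matrix(L[6])*Ro.from_euler('z',np.pi/2)
E
python3 -c "
from fk import *
np.set_printoptions(precision=4,suppress=True)
for l in(1e-3,1e-2):
  x,e=fit(l);print(dict(zip(COL,x.round(4))));print(e*1000)
M=np.vstack([A(q) for q,_ in D]);print(np.linalg.svd(M)[1])"
```

```text
[[-0.16261756458353105, 0.19393518396234963, -0.6686123204848169, 2.1825634166273105, 0.6747941630432146, 0.6818688054537727, 0.30635019640701533], [0.4651101783369257, 0.2299638123369458, 0.1497875110503129], [-0.06939762863413032, 2.7751821334073687, -0.059754779889485944]]
{(0, 0): np.float64(0.0045), (0, 1): np.float64(-0.0157), (0, 2): np.float64(0.307), (1, 1): np.float64(-0.0157), (2, 0): np.float64(-0.0118), (2, 2): np.float64(0.5427), (3, 0): np.float64(0.0177), (4, 1): np.float64(-0.0304), (4, 2): np.float64(0.499), (5, 0): np.float64(0.0097), (6, 2): np.float64(0.3648)}
[[ 0.1248  1.5029 -0.5976]
 [ 1.0958  0.5388 -2.0575]
 [ 0.8089  0.589  -0.2953]
 [-1.5883 -1.7394 -0.1266]
 [-3.6399 -1.5441 -2.549 ]
 [ 0.8056  3.0957  5.6256]]
{(0, 0): np.float64(0.0044), (0, 1): np.float64(-0.016), (0, 2): np.float64(0.3037), (1, 1): np.float64(-0.016), (2, 0): np.float64(-0.0107), (2, 2): np.float64(0.5426), (3, 0): np.float64(0.0161), (4, 1): np.float64(-0.03), (4, 2): np.float64(0.4978), (5, 0): np.float64(0.0101), (6, 2): np.float64(0.363)}
[[ 0.1403  1.4547 -0.6939]
 [ 1.1085  0.6448 -2.0352]
 [ 0.9497  0.5249 -0.4134]
 [-1.5957 -1.5681  0.0284]
 [-3.6769 -1.8278 -2.4959]
 [ 0.6484  3.1385  5.5796]]
[4.9778 4.8512 3.9525 0.9332 0.7695 0.5389 0.4035 0.3404 0.1652 0.0802
 0.    ]
```

The fit gives a shoulder-wrist minimum of about 0.36 m at the joint 4 limit. A full 35° tool tilt over this fork therefore looks out of reach. I'll check with numeric IK what tool tilt is possible if the pin is held pitched in the pads.

```bash
cat >> fk.py <<'E'
from scipy.optimize import least_squares
LO=np.array([-2.96,-.34,-1.41,.24,-1.37,.17,-2.96])+.01;HI=np.array([2.96,2.1,1.46,2.44,4.51,1.92,2.96])-.01
X,_=fit(1e-2)
def tool(th,yaw=YAW):
    f=Ro.from_euler('z',yaw);z=f.apply([np.sin(th),0,-np.cos(th)]);y=f.apply([0,1,0]);return np.c_[np.cross(y,z),y,z]
def ik(p,G,n=12):
    rng=np.random.default_rng(0);b=(9,None)
    S=[np.array(d[0]) for d in D]+[rng.uniform(LO,HI) for _ in range(n)]
    for H in(G,G@np.diag([-1,-1,1])):
        def f(q):
            t,R=fkp(q,X);return np.r_[(t-p)*10,(R.inv()*Ro.from_matrix(H)).as_rotvec()]
        for s in S:
            z=least_squares(f,np.clip(s,LO+.001,HI-.001),bounds=(LO,HI),max_nfev=60);c=np.linalg.norm(z.fun)
            if c<b[0]:b=(c,z.x)
        if b[0]<1e-3:break
    return b
E
python3 - <<'E'
from fk import *
np.set_printoptions(precision=2,suppress=True)
a=goal()[0];seat=np.array([.496,-.0641,.068])
for th in(15,18,20,22,24,27,30,35):
    G=tool(np.radians(th))
    for s in(0,.02,.042):
        p=seat+(s+.026)*a+.037*G[:,2];c,q=ik(p,G);print(th,s,round(c,4),q)
E
```

```text
15 0 0.0 [ 0.39  0.32 -0.48  2.28  0.56  0.37  0.88]
15 0.02 0.0 [ 0.31  0.25 -0.38  2.29  0.39  0.39  1.03]
15 0.042 0.0 [-0.28  0.16  0.26  2.32  0.    0.41  1.4 ]
18 0 0.0 [ 0.13  0.27 -0.2   2.33  0.44  0.26  0.98]
18 0.02 0.0 [ 0.33  0.24 -0.41  2.33  0.52  0.32  0.9 ]
18 0.042 0.0 [ 0.47  0.2  -0.56  2.34  0.49  0.37  0.93]
20 0 0.0 [-0.04  0.26 -0.01  2.36  0.34  0.2   1.06]
20 0.02 0.0 [ 0.77  0.34 -0.89  2.36  1.01  0.38  0.46]
20 0.042 0.0 [-0.04  0.14 -0.02  2.38  0.25  0.29  1.14]
22 0 0.0 [ 0.38  0.29 -0.45  2.39  1.08  0.22  0.36]
22 0.02 0.0 [ 0.98  0.45 -1.13  2.38  1.31  0.49  0.23]
22 0.042 0.0 [ 0.63  0.21 -0.73  2.39  0.8   0.3   0.63]
24 0 0.0 [ 0.37  0.29 -0.43  2.43  1.39  0.18  0.07]
24 0.02 0.0 [ 0.6   0.27 -0.69  2.42  1.23  0.25  0.23]
24 0.042 0.0 [ 0.83  0.25 -0.94  2.42  1.1   0.31  0.36]
27 0 0.0 [ 1.13  0.86 -1.4   2.42  1.75  0.88 -0.03]
27 0.02 0.0 [-0.78  0.25  0.91  2.42 -1.09  0.18  2.53]
27 0.042 0.0158 [-1.16  0.42  1.45  2.43 -1.24  0.46  2.7 ]
30 0 0.0368 [-0.41  0.28  0.6   2.43  4.48  0.18 -2.95]
30 0.02 0.0348 [-0.77  0.25  0.91  2.43 -1.24  0.18 -0.44]
30 0.042 0.0611 [-1.16  0.42  1.45  2.43 -1.26  0.45 -0.43]
35 0 0.0916 [-0.51  0.28  0.69  2.43  4.49  0.18  0.15]
35 0.02 0.1095 [-0.69  0.23  0.85  2.43 -1.35  0.18 -0.31]
35 0.042 0.1368 [-1.17  0.41  1.45  2.43 -1.28  0.44 -0.41]
```

A tool tilt of about 22° is the practical limit. I'll put the pin back in its rest, re-grip it with the tool tilted -13°, and then use 22° at the fork so the pin itself stands at 35°.

```bash
cat >> fk.py <<'E'
def remt(rv,th):
    R=Ro.from_rotvec(rv);G=tool(np.radians(th))
    if R.as_matrix()[:,1]@G[:,1]<0:G=G@np.diag([-1,-1,1])
    return np.degrees((Ro.from_matrix(G)*R.inv()).as_rotvec())
E
python3 -c "
from fk import *;from plant import r
s=r.sense();print(s['eef_pos'],remt(s['tool_rot'],0))"
```

```text
[0.46511018 0.22996381 0.14978751] [  3.91667995  20.71546997 -10.84843867]
```

>>> drive_tool([
  {"delta_pos": [-0.6,1,0],"dr": [1,5.2,-2.7],"jaw": 1},
  {"delta_pos": [-0.6,1,0],"dr": [1,5.2,-2.7],"jaw": 1},
  {"delta_pos": [-0.6,1,0],"dr": [1,5.2,-2.7],"jaw": 1},
  {"delta_pos": [-0.6,1,0],"dr": [1,5.2,-2.7],"jaw": 1},
  {"delta_pos": [0,0,0],"dr": [0,0,0],"jaw": 1},
])

```text
clock: 11.92
eef_pos: [0.4468, 0.2682, 0.1503]
tool_rot: [-0.229, -3.125, -0.008]
contact_force: [1.8, -0.0, -0.2]
finger_gap: 0.0152
```

>>> drive_tool([
  {"delta_pos": [0,0,0],"dr": [0,0,0],"jaw": 1},
  {"delta_pos": [0,0,0],"dr": [0,0,0],"jaw": 1},
])

```text
clock: 12.08
eef_pos: [0.4437, 0.2666, 0.1495]
tool_rot: [-0.22, -3.13, -0.001]
contact_force: [-0.4, 0.2, -1.8]
finger_gap: 0.0152
```

```bash
python3 -c "
from fk import *;from plant import r
s=r.sense();print(s['eef_pos'],remt(s['tool_rot'],0))"
```

```text
[0.44367253 0.26659482 0.14949727] [-0.0515717  -0.19670641 -0.05820411]
```

>>> drive_tool([
  {"delta_pos": [-0.37,0.37,-2],"dr": [0,0,0],"jaw": 1},
  {"delta_pos": [0,0,-3],"dr": [0,0,0],"jaw": 1},
  {"delta_pos": [0,0,-2.2],"dr": [0,0,0],"jaw": 1},
  {"delta_pos": [0,0,0],"dr": [0,0,0],"jaw": 1},
  {"delta_pos": [0,0,0],"dr": [0,0,0],"jaw": 1},
])

```text
clock: 12.5
eef_pos: [0.439, 0.2701, 0.0775]
tool_rot: [-0.22, -3.129, 0.0]
contact_force: [0.8, 1.0, -0.3]
finger_gap: 0.0154
```

>>> drive_tool([
  {"delta_pos": [0.05,0,-1],"dr": [0,0,0],"jaw": 1},
  {"delta_pos": [0,0,-1],"dr": [0,0,0],"jaw": 1},
  {"delta_pos": [0,0,-1],"dr": [0,0,0],"jaw": 1},
  {"delta_pos": [0,0,0],"dr": [0,0,0],"jaw": 1},
])

```text
clock: 12.83
eef_pos: [0.4402, 0.27, 0.0462]
tool_rot: [-0.223, -3.128, -0.001]
contact_force: [0.4, -0.8, -1.5]
finger_gap: 0.0153
```

>>> drive_tool([
  {"delta_pos": [0,0,-0.7],"dr": [0,0,0],"jaw": 1},
  {"delta_pos": [0,0,-0.7],"dr": [0,0,0],"jaw": 1},
  {"delta_pos": [0,0,-0.1],"dr": [0,0,0],"jaw": 1},
  {"delta_pos": [0,0,0],"dr": [0,0,0],"jaw": 1},
])

```text
clock: 13.17
eef_pos: [0.4407, 0.2708, 0.0323]
tool_rot: [-0.223, -3.129, -0.003]
contact_force: [-0.0, -0.4, -0.6]
finger_gap: 0.0155
```

>>> drive_tool([
  {"delta_pos": [0,0,0],"dr": [0,0,0],"jaw": 3.5},
  {"delta_pos": [0,0,0],"dr": [0,0,0],"jaw": 3.5},
  {"delta_pos": [0,0,0],"dr": [0,0,0],"jaw": 3.5},
  {"delta_pos": [-0.4,0.05,0.2],"dr": [0.92,6.43,0],"jaw": 3.5},
  {"delta_pos": [-0.4,0.05,0.1],"dr": [0.92,6.43,0],"jaw": 3.5},
])

```text
clock: 13.58
eef_pos: [0.4315, 0.2735, 0.0377]
tool_rot: [-0.2, -2.901, -0.029]
contact_force: [0.5, 0.1, -1.2]
finger_gap: 0.035
```

>>> drive_tool([
  {"delta_pos": [0,0,0],"dr": [0,0,0],"jaw": 3.5},
  {"delta_pos": [0,0,0],"dr": [0,0,0],"jaw": 3.5},
])

```text
clock: 13.75
eef_pos: [0.4344, 0.2714, 0.0352]
tool_rot: [-0.213, -2.904, -0.028]
contact_force: [0.1, -0.3, 0.8]
finger_gap: 0.035
```

```bash
python3 -c "
from fk import *;from plant import r
s=r.sense();print(s['eef_pos'],remt(s['tool_rot'],-13))"
```

```text
[0.43443736 0.27137234 0.03520764] [-0.1417664  -0.17139981  0.3020788 ]
```

>>> drive_tool([
  {"delta_pos": [-0.2,0,0],"dr": [0,0,0],"jaw": 1},
  {"delta_pos": [0,0,0],"dr": [0,0,0],"jaw": 1},
  {"delta_pos": [0,0,0],"dr": [0,0,0],"jaw": 1},
  {"delta_pos": [0,0,0],"dr": [0,0,0],"jaw": 1},
  {"delta_pos": [0,0,0],"dr": [0,0,0],"jaw": 1},
], squeeze=45)

```text
clock: 14.17
eef_pos: [0.4301, 0.2723, 0.0362]
tool_rot: [-0.206, -2.904, -0.026]
contact_force: [-1.7, -0.0, 2.5]
finger_gap: 0.0151
```

```bash
python3 -c "
from fk import *;from plant import r
s=r.sense();e=np.array(s['eef_pos']);G=tool(np.radians(-13));print(e,remt(s['tool_rot'],-13),s['finger_gap'])
# pin origin in tool frame (tool x,y,z of tool())
o=np.array([.4402,.2705,.045]);b=G.T@(o-e);print('pin in tool',b, 'axis',G.T@[0,0,1])
T=tool(np.radians(22));a=goal()[0];print('axis check',T@G.T@[0,0,1],a)
seat=np.array([.496,-.0641,.068])
for s_ in(.12,.06,.045,.02,.01,0):print(s_,(seat+s_*a-T@b).round(4))
"
```

```text
[0.43009516 0.27227868 0.03623136] [-0.10422624 -0.21057516  0.00937703] 0.015099658507881215
pin in tool [-0.00801935 -0.00033584 -0.0108507 ] axis [ 0.22495105  0.         -0.97437006]
axis check [-0.56784387  0.0808905   0.81915204] [-0.56784387  0.0808905   0.81915204]
0.12 [ 0.4246 -0.0536  0.1532]
0.06 [ 0.4586 -0.0584  0.1041]
0.045 [ 0.4672 -0.0597  0.0918]
0.02 [ 0.4814 -0.0617  0.0713]
0.01 [ 0.487  -0.0625  0.0631]
0 [ 0.4927 -0.0633  0.0549]
```

>>> drive_tool([
  {"delta_pos": [0,0,1],"dr": [0,0,0],"jaw": 1},
  {"delta_pos": [0,0,2],"dr": [0,0,0],"jaw": 1},
  {"delta_pos": [0,0,4],"dr": [0,0,0],"jaw": 1},
  {"delta_pos": [0,0,4],"dr": [0,0,0],"jaw": 1},
  {"delta_pos": [0,0,1],"dr": [0,0,0],"jaw": 1},
])

```text
clock: 14.58
eef_pos: [0.4331, 0.2742, 0.1617]
tool_rot: [-0.207, -2.911, -0.033]
contact_force: [1.2, 0.6, -0.6]
finger_gap: 0.0146
```

>>> drive_tool([
  {"delta_pos": [0.4,-3.3,0],"dr": [-0.5,-3.5,0],"jaw": 1},
  {"delta_pos": [0.4,-3.3,0],"dr": [-0.5,-3.5,0],"jaw": 1},
  {"delta_pos": [0.4,-3.3,0],"dr": [-0.5,-3.5,0],"jaw": 1},
  {"delta_pos": [0.4,-3.3,0],"dr": [-0.5,-3.5,0],"jaw": 1},
  {"delta_pos": [0.4,-3.3,0],"dr": [-0.5,-3.5,0],"jaw": 1},
])

```text
clock: 15.0
eef_pos: [0.4509, 0.1053, 0.1562]
tool_rot: [0.217, 3.053, -0.007]
contact_force: [1.1, -0.4, -1.1]
finger_gap: 0.0151
```

>>> drive_tool([
  {"delta_pos": [0.4,-3.3,0],"dr": [-0.5,-3.5,0],"jaw": 1},
  {"delta_pos": [0.4,-3.3,0],"dr": [-0.5,-3.5,0],"jaw": 1},
  {"delta_pos": [0.2,-3.3,0],"dr": [-0.5,-3.5,0],"jaw": 1},
  {"delta_pos": [0,-3.3,0],"dr": [-0.5,-3.5,0],"jaw": 1},
  {"delta_pos": [0,-3.3,0],"dr": [-0.5,-3.5,0],"jaw": 1},
])

```text
clock: 15.42
eef_pos: [0.4606, -0.0598, 0.1566]
tool_rot: [0.195, 2.745, -0.038]
contact_force: [-0.8, 0.5, -1.3]
finger_gap: 0.0148
```

>>> drive_tool([
  {"delta_pos": [0,0,0],"dr": [0,0,0],"jaw": 1},
  {"delta_pos": [0,0,0],"dr": [0,0,0],"jaw": 1},
])

```text
clock: 15.58
eef_pos: [0.4593, -0.06, 0.1555]
tool_rot: [0.201, 2.75, -0.038]
contact_force: [0.5, -0.2, -0.5]
finger_gap: 0.0149
```

```bash
python3 -c "
from fk import *;from plant import r
s=r.sense();print(s['eef_pos'],remt(s['tool_rot'],22),s['joint_positions'])"
```

```text
[ 0.45927098 -0.05998316  0.15550022] [-0.0278848   0.05456663  0.25726517] [ 0.55998193  0.01199518 -0.61526586  2.34900615  0.2032843   0.4122658
  1.19959917]
```

>>> drive_tool([
  {"delta_pos": [0,0.1,-2],"dr": [0,0,0],"jaw": 1},
  {"delta_pos": [0,0,-2],"dr": [0,0,0],"jaw": 1},
  {"delta_pos": [0,0,-1.1],"dr": [0,0,0],"jaw": 1},
  {"delta_pos": [0,0,0],"dr": [0,0,0],"jaw": 1},
  {"delta_pos": [0,0,0],"dr": [0,0,0],"jaw": 1},
])

```text
clock: 16.0
eef_pos: [0.4614, -0.0556, 0.1048]
tool_rot: [0.193, 2.751, -0.034]
contact_force: [0.1, -0.3, -0.8]
finger_gap: 0.015
```

Run:
```python
from fk import *;from plant import r,get_image
import pickle
s=r.sense();e=np.array(s['eef_pos']);print(e,remt(s['tool_rot'],22))
d={n:get_image(n) for n in("scene","top","wrist")};pickle.dump(d,open('im6.pkl','wb'))
a=goal()[0];T=tool(np.radians(22));o=e+T@[-.008,0,-.0109]
for n in d:print(n,[proj(d[n],p).round(1) for p in((.496,-.0641,.068),o,o-.036*a,o+.038*a)])
w=d['wrist']['image'][130:280,155:355];q=d['top']['image'][175:250,230:330]
o=np.hstack([cv2.resize(w,(400,300),interpolation=2),cv2.resize(q,(400,300),interpolation=2)])
o=np.vstack([o,np.hstack([cv2.resize(d['scene']['image'][130:205,205:305],(400,300),interpolation=2),np.zeros((300,400,3),np.uint8)])])
cv2.imwrite('pics/m7.png',(255*(o/255.)**.6).astype(np.uint8)[:,:,::-1])
```

```text
[ 0.46140962 -0.05560099  0.10477655] [-0.13247143  0.07248056 -0.11895834]
scene [array([245.3, 181.4]), array([249.6, 158.9]), array([247.7, 172.9]), array([251.6, 143.8])]
top [array([269.6, 228.4]), array([267.5, 237.1]), array([268.2, 231.2]), array([266.7, 243.6])]
wrist [array([250.7, 214.6]), array([255.2, 230. ]), array([254.7, 221.3]), array([256. , 243.4])]
```

View pics/m7.png

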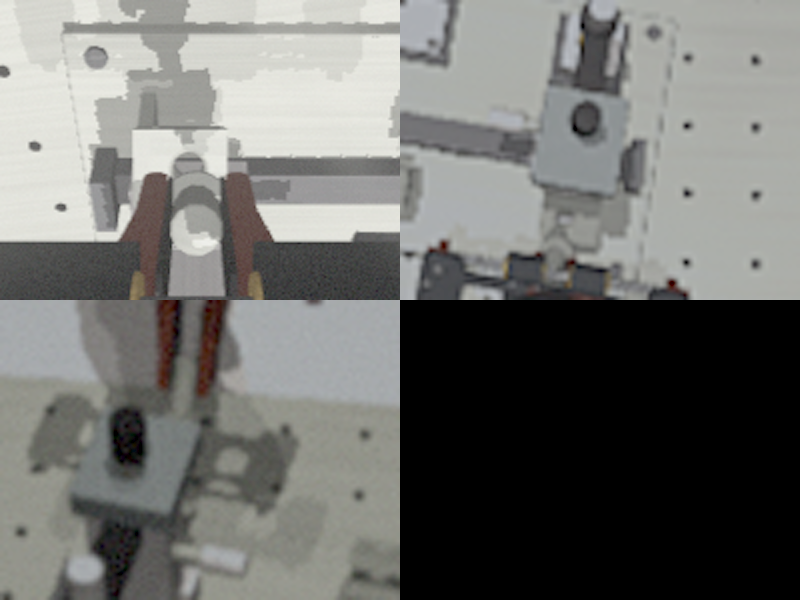

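Run:
```python
from fk import *;import pickle
np.set_printoptions(precision=4,suppress=True)
d=pickle.load(open('im6.pkl','rb'));w=d['wrist'];a=goal()[0]
T=np.array(w['camera_from_world'])[:3,:3];v=T@(-a);print('VP',w['fx']*v[0]/v[2]+w['cx'],w['fy']*v[1]/v[2]+w['cy'])
print('bore wrist',onz(w,249.2,212,.068))
d5=pickle.load(open('im5.pkl','rb'));print('bore top',onz(d5['top'],271.2,229.6,.068))
g=w['image'].mean(2).astype(int)
for v in range(204,258,3):print(v,g[v,218:284].tolist())
```

```text
VP 251.97398790783495 174.62301879053268
bore wrist [ 0.4925 -0.065   0.068 ]
bore top [ 0.4926 -0.0689  0.068 ]
204 [136, 131, 136, 190, 210, 211, 209, 208, 212, 210, 212, 210, 208, 206, 206, 205, 208, 206, 207, 207, 205, 205, 207, 206, 205, 206, 207, 206, 191, 179, 176, 176, 179, 180, 177, 180, 179, 179, 177, 179, 181, 197, 208, 206, 208, 208, 208, 208, 208, 207, 176, 126, 106, 110, 111, 108, 116, 165, 201, 203, 205, 203, 203, 203, 203, 201]
207 [134, 135, 137, 190, 211, 210, 210, 207, 211, 210, 209, 211, 208, 209, 209, 208, 208, 210, 210, 209, 206, 208, 210, 207, 198, 191, 162, 126, 111, 112, 113, 109, 111, 111, 109, 125, 151, 163, 178, 200, 210, 209, 209, 209, 209, 208, 208, 206, 207, 205, 173, 131, 112, 111, 110, 109, 159, 139, 167, 195, 200, 201, 200, 201, 202, 199]
210 [59, 55, 59, 146, 200, 211, 211, 210, 210, 210, 212, 212, 214, 212, 212, 216, 215, 214, 212, 214, 214, 215, 198, 170, 114, 83, 81, 79, 77, 79, 78, 76, 79, 76, 77, 77, 78, 77, 122, 164, 202, 214, 216, 216, 214, 214, 216, 216, 215, 212, 152, 93, 78, 80, 75, 79, 75, 77, 76, 76, 63, 60, 57, 58, 57, 60]
213 [57, 55, 
[... 3682 characters left out ...]
212, 220, 218, 183, 159, 160, 149, 137, 83, 30, 27, 29, 29, 22, 32, 37, 39, 43, 36, 40, 39, 40, 36, 44, 37, 37, 35]
252 [35, 31, 34, 36, 34, 29, 29, 35, 42, 42, 40, 42, 42, 41, 37, 40, 28, 30, 25, 27, 25, 27, 25, 132, 159, 171, 179, 178, 177, 177, 177, 179, 176, 199, 214, 216, 219, 220, 220, 220, 220, 222, 221, 208, 189, 159, 138, 82, 24, 29, 25, 25, 27, 28, 35, 37, 41, 39, 39, 40, 35, 42, 39, 33, 30, 28]
255 [36, 31, 33, 31, 36, 26, 33, 37, 35, 39, 39, 40, 39, 39, 37, 36, 34, 23, 23, 26, 27, 28, 41, 95, 109, 109, 112, 116, 168, 182, 184, 187, 186, 188, 189, 190, 186, 186, 182, 187, 185, 182, 155, 120, 112, 114, 112, 74, 30, 26, 22, 23, 26, 24, 30, 35, 41, 37, 39, 39, 39, 36, 39, 37, 30, 31]
```

The wrist view shows the bore centre at about px (249,215), within about 1 mm of my predicted seat. The pin axis is about 2.5 mm to its +y side and about 3 mm far in x. I correct that and advance along the bore axis.

>>> drive_tool([
  {"delta_pos": [-0.33,-0.27,0],"dr": [0,0,0],"jaw": 1},
  {"delta_pos": [0,0,0],"dr": [0,0,0],"jaw": 1},
  {"delta_pos": [0.57,-0.08,-0.82],"dr": [0,0,0],"jaw": 1},
  {"delta_pos": [0.45,-0.06,-0.65],"dr": [0,0,0],"jaw": 1},
  {"delta_pos": [0,0,0],"dr": [0,0,0],"jaw": 1},
])

```text
clock: 16.57
eef_pos: [0.4681, -0.0615, 0.0898]
tool_rot: [0.197, 2.749, -0.036]
contact_force: [0.1, 0.3, -1.8]
finger_gap: 0.0147
```

>>> drive_tool([
  {"delta_pos": [0,0,0],"dr": [0,0,0],"jaw": 1},
  {"delta_pos": [0,0,0],"dr": [0,0,0],"jaw": 1},
])

```text
clock: 16.73
eef_pos: [0.4677, -0.0613, 0.0904]
tool_rot: [0.196, 2.749, -0.036]
contact_force: [0.0, 0.2, -1.1]
finger_gap: 0.0149
```

```bash
cat > st.py <<'E'
from fk import *;from plant import r
np.set_printoptions(precision=4,suppress=True)
s=r.sense();e=np.array(s['eef_pos']);a=goal()[0];T=tool(np.radians(22));o=e+T@[-.008,0,-.0109]-[.496,-.0645,.068]
f=Ro.from_euler('z',YAW).inv()
l=Ro.from_euler('y',np.radians(35)).apply(f.apply(o))
print(e,'pin in lug axes vs seat (x,y,z) mm',l*1000,'rem',remt(s['tool_rot'],22),'F',s['contact_force'],s['finger_gap'],s['joint_positions'][[3,5]])
E
python3 st.py
```

```text
[ 0.4677 -0.0613  0.0904] pin in lug axes vs seat (x,y,z) mm [-0.2502 -0.7781 43.5036] rem [-0.0867  0.1307  0.0346] F [ 0.036   0.1698 -1.0875] 0.014895436976955966 [2.4048 0.2638]
```

>>> drive_tool([
  {"delta_pos": [0.34,0,-0.49],"dr": [0,0,0],"jaw": 1},
  {"delta_pos": [0.34,-0.05,-0.49],"dr": [0,0,0],"jaw": 1},
  {"delta_pos": [0.23,-0.03,-0.33],"dr": [0,0,0],"jaw": 1},
  {"delta_pos": [0,0,0],"dr": [0,0,0],"jaw": 1},
  {"delta_pos": [0,0,0],"dr": [0,0,0],"jaw": 1},
])

```text
clock: 17.15
eef_pos: [0.4769, -0.062, 0.0773]
tool_rot: [0.196, 2.749, -0.036]
contact_force: [-0.4, 0.2, -2.3]
finger_gap: 0.0148
```

```bash
python3 st.py
```

```text
[ 0.4769 -0.062   0.0773] pin in lug axes vs seat (x,y,z) mm [-0.2372 -0.2678 27.493 ] rem [-0.086   0.1349  0.0284] F [-0.3572  0.24   -2.3087] 0.014757778080559374 [2.4001 0.2406]
```

The tip is 8.5 mm into the bore and there is no contact load, so I continue.

>>> drive_tool([
  {"delta_pos": [0.28,-0.04,-0.41],"dr": [0,0,0],"jaw": 1},
  {"delta_pos": [0.29,-0.04,-0.41],"dr": [0,0,0],"jaw": 1},
  {"delta_pos": [0,0,0],"dr": [0,0,0],"jaw": 1},
  {"delta_pos": [0,0,0],"dr": [0,0,0],"jaw": 1},
])

```text
clock: 17.48
eef_pos: [0.4825, -0.0628, 0.0691]
tool_rot: [0.196, 2.749, -0.036]
contact_force: [0.3, -0.2, -0.7]
finger_gap: 0.0149
```

```bash
python3 st.py
```

```text
[ 0.4825 -0.0628  0.0691] pin in lug axes vs seat (x,y,z) mm [-0.2795 -0.2391 17.487 ] rem [-0.0859  0.1293  0.0249] F [ 0.3022 -0.2465 -0.7368] 0.014947089282371161 [2.3965 0.2257]
```

>>> drive_tool([
  {"delta_pos": [0.28,-0.04,-0.41],"dr": [0,0,0],"jaw": 1},
  {"delta_pos": [0.29,-0.04,-0.41],"dr": [0,0,0],"jaw": 1},
  {"delta_pos": [0,0,0],"dr": [0,0,0],"jaw": 1},
  {"delta_pos": [0,0,0],"dr": [0,0,0],"jaw": 1},
])

```text
clock: 17.82
eef_pos: [0.4881, -0.0636, 0.0608]
tool_rot: [0.196, 2.749, -0.036]
contact_force: [-0.1, 0.5, -1.0]
finger_gap: 0.0152
```

>>> drive_tool([
  {"delta_pos": [0.17,-0.02,-0.24],"dr": [0,0,0],"jaw": 1},
  {"delta_pos": [0.12,-0.02,-0.17],"dr": [0,0,0],"jaw": 1},
  {"delta_pos": [0,0,0],"dr": [0,0,0],"jaw": 1},
  {"delta_pos": [0,0,0],"dr": [0,0,0],"jaw": 1},
])

```text
clock: 18.15
eef_pos: [0.4912, -0.064, 0.0565]
tool_rot: [0.196, 2.749, -0.036]
contact_force: [0.4, 0.1, -1.4]
finger_gap: 0.0149
```

```bash
python3 st.py
```

```text
[ 0.4912 -0.064   0.0565] pin in lug axes vs seat (x,y,z) mm [-0.2944 -0.1829  2.1338] rem [-0.0931  0.1205  0.0262] F [ 0.4018  0.1361 -1.3573] 0.014944198624520172 [2.3896 0.2043]
```

>>> drive_tool([
  {"delta_pos": [0.08,-0.01,-0.12],"dr": [0,0,0],"jaw": 1},
  {"delta_pos": [0.08,-0.01,-0.12],"dr": [0,0,0],"jaw": 1},
  {"delta_pos": [0,0,0],"dr": [0,0,0],"jaw": 1},
  {"delta_pos": [0,0,0],"dr": [0,0,0],"jaw": 1},
])

```text
clock: 18.48
eef_pos: [0.4923, -0.0642, 0.0552]
tool_rot: [0.195, 2.748, -0.037]
contact_force: [-16.6, 2.6, 26.7]
finger_gap: 0.0149
```

```bash
python3 st.py
```

```text
[ 0.4923 -0.0642  0.0552] pin in lug axes vs seat (x,y,z) mm [-0.1396 -0.1886  0.4127] rem [-0.0093  0.1963 -0.0078] F [-16.5735   2.6209  26.6679] 0.014939175585407754 [2.3896 0.2017]
```

The reaction is 31 N exactly along the bore axis at the computed seat height, so the head is home. I relieve, release and retreat.

>>> drive_tool([
  {"delta_pos": [-0.06,0.01,0.09],"dr": [0,0,0],"jaw": 1},
  {"delta_pos": [0,0,0],"dr": [0,0,0],"jaw": 3.2},
  {"delta_pos": [0,0,0],"dr": [0,0,0],"jaw": 3.2},
  {"delta_pos": [0,0,0],"dr": [0,0,0],"jaw": 3.2},
  {"delta_pos": [0,0,0],"dr": [0,0,0],"jaw": 3.2},
])

```text
clock: 18.9
eef_pos: [0.4924, -0.0641, 0.0549]
tool_rot: [0.196, 2.749, -0.035]
contact_force: [0.3, 0.1, -0.8]
finger_gap: 0.0319
```

>>> drive_tool([
  {"delta_pos": [-0.37,0.05,0.9],"dr": [0,0,0],"jaw": 3.2},
  {"delta_pos": [-0.6,0.1,1.4],"dr": [0,0,0],"jaw": 3.2},
  {"delta_pos": [-0.6,0.1,2],"dr": [0,0,0],"jaw": 3.2},
  {"delta_pos": [-0.3,0.5,2],"dr": [0,0,0],"jaw": 3.2},
  {"delta_pos": [0,0,0],"dr": [0,0,0],"jaw": 3.2},
])

```text
clock: 19.32
eef_pos: [0.4751, -0.0561, 0.1209]
tool_rot: [0.196, 2.745, -0.035]
contact_force: [1.2, -0.3, 0.5]
finger_gap: 0.032
```

>>> drive_tool([
  {"delta_pos": [0,2,2.5],"dr": [0,5,0],"jaw": 3.2},
  {"delta_pos": [0,3,2],"dr": [0,5,0],"jaw": 3.2},
  {"delta_pos": [0,3.5,0],"dr": [0,5,0],"jaw": 3.2},
  {"delta_pos": [0,3.5,0],"dr": [0,5,0],"jaw": 3.2},
  {"delta_pos": [0,3.5,0],"dr": [0,0,0],"jaw": 3.2},
])

```text
clock: 19.73
eef_pos: [0.4775, 0.098, 0.1623]
tool_rot: [0.215, 3.094, -0.077]
contact_force: [1.1, 0.3, 0.1]
finger_gap: 0.0321
```

Run:
```python
from h import *;from plant import r,get_image
import pickle
print(r.sense()['eef_pos'],r.sense()['contact_force'])
d={n:get_image(n) for n in("scene","top","wrist")};pickle.dump(d,open('im7.pkl','wb'))
a=goal()[0];seat=np.array([.496,-.0645,.068])
for n in d:print(n,[proj(d[n],p).round(1) for p in(seat,seat+.004*a,seat+.038*a)])
o=np.hstack([cv2.resize(d['top']['image'][150:262,215:311],(384,448),interpolation=2),cv2.resize(d['scene']['image'][130:242,210:306],(384,448),interpolation=2)])
cv2.imwrite('pics/m8.png',(255*(o/255.)**.6).astype(np.uint8)[:,:,::-1])
d0=pickle.load(open('im0.pkl','rb'))
for n in('top','scene'):
    df=cv2.absdiff(d0[n]['image'],d[n]['image']).max(2)
    for nm,p in(('gauge',(.42,-.27)),('wrench',(.69,-.34)),('ball',(.70,.33))):
        pass
B={'top':{'gauge':(346,254),'wrench':(361,172),'ball':(138,155),'cover':(232,181),'valve':(279,186)},'scene':{'gauge':(161,170),'wrench':(116,255),'ball':(425,292),'cover':(287,251)}}
for n in B:
    df=cv2.absdiff(d0[n]['image'],d[n]['image']).max(2)
    for k,(u,v) in B[n].items():print(n,k,(df[v-22:v+23,u-14:u+15]>40).sum())
```

```text
[0.47750136 0.09801687 0.16225865] [1.06088981 0.27937985 0.14764241]
scene [array([245.1, 181.4]), array([245.3, 179.8]), array([247.1, 166.7])]
top [array([269.8, 228.4]), array([269.7, 229.1]), array([269.1, 234.5])]
wrist [array([113.6, 213.4]), array([111.8, 212.7]), array([ 94.2, 205.8])]
top gauge 0
top wrench 0
top ball 0
top cover 177
top valve 217
scene gauge 0
scene wrench 0
scene ball 0
scene cover 1
```

View pics/m8.png

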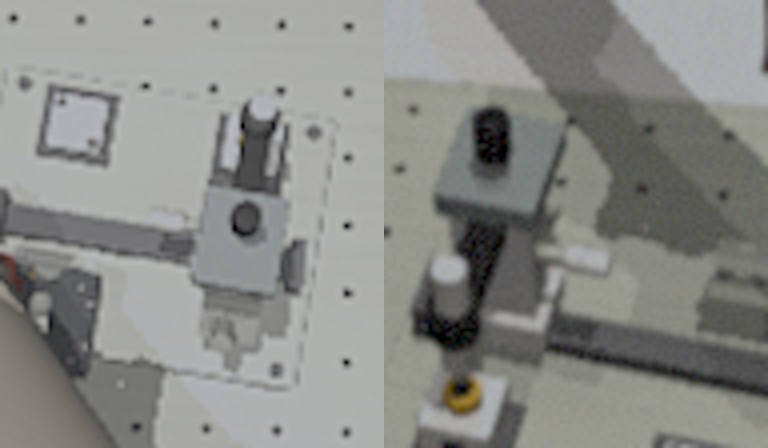

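The final picture shows the carriage at the -y stop with the probe over the brass port. The pin is in the right fork, with its grip end at top px (271,236) against a predicted (269,234.5). The cover is in its nest and the bystanders' pixels are unchanged.

```bash
python3 -c "
from plant import job;print(job.job_done())"
```

```text
the job is handed in; nothing more can be done
None
```

I slid the carriage to the −y stop, over the valve block. I then pushed the pin through that end's fork and lug until its head seated, let go, backed away and handed the job in at about 20 s of the 51 s. `job_done` reports no verdict.

**What my last checks showed:**
- **Carriage:** it stalled on its stop under 14.7 N, and the final pictures show the probe above the valve block's brass port.
- **Pin:** the push ended with about 31 N straight along the bore axis at the computed seat height (0.4 mm residual). After release the force fell to about zero. In the top view the pin's grip end was within about 2 px of where a fully seated pin should appear.
- **Bystanders:** gauge, wrench and ball valve had no changed pixels against the start pictures. The cover was unchanged in the scene view.
- **Cover and valve block, top view:** pixels changed there because the carriage had moved into or out of that part of the picture. I judged both by eye as still in their nests.

**What disagreed or failed along the way:**
- The first knob grasp closed on nothing. The real fingertips end about 2–3 cm short of the reported TCP, and I allowed for that afterwards.
- The 35° tool tilt along the bore could not be reached, because joint 4 was at its limit. I put the pin back in its rest, re-gripped it with the tool tilted −13°, and inserted it with the tool at 22° so the pin itself stood at 35°.
- The top and scene cameras differed by about 3 mm in y. The knob's contact position agreed with the scene camera.
- I never measured the pin's final tilt or seat height directly. Both come from the insertion force and the reported arm poses, with the top view as a rough check.

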